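# Drop worn torch nozzles into the scrap bin and bolt its lid

## Task

Drop the two worn copper nozzles one at a time down the neck of the green scrap bin, then swing its yellow lid fully shut. Push the barrel bolt all the way across into the staple on the lid and turn its red-knobbed handle fully down into the notch so the bolt is locked. Leave the jar, the hand brush and the hammer where they are.

Things in the scene. Friction and masses are not known exactly. Their poses are not given: they have to be found in the camera images.
- bin: Green steel box fixed to the bench, 160 (x) x 300 (y) x 150 mm high, turned by its yaw. Origin: centre of its underside; x, y along its sides, z up; front faces its -x. On its flat deck (z 150): in the +y half a round neck, the only opening, with a lid hinged on its +y side; in the -y half, near the front edge, a barrel bolt. All mm below are in this frame.
- neck_mouth (a point): Centre of the neck's round mouth, 46 mm inside diameter, 56 mm outside, at x 0, y +68, z 164 in the bin's frame; the collar stands 14 mm over the deck. Inside, below the neck, a steel chute at 45 degrees (its surface at z about 40 under the neck's middle) throws what falls in toward -y.
- lid_hinge (a point): Middle of the hinge line of the lid (line along the bin's x) at x -10, y +122, z 168 in the bin's frame; turns with the lid.
- lid_edge (a point): Middle of the lid's free edge, 98 mm from the hinge line. The lid is a flat yellow plate, 100 (x -60 to +40) x 92 x 5 mm. On its outer face (on top when shut; facing +y when open) stands a steel staple 35 mm high, at x -60 to -30 and 79 to 91 mm from the hinge, which takes the rod; the rest of that face is bare.
- lid (a joint): Angle of the lid in rad: 0 shut (lies flat toward the bin's -y over the neck), 1.57 upright, up to 1.95 leaning back to +y, where it starts (1.6 to 1.9). A stiff hinge: it stays where it is left; closing it takes about 2 to 5 N near the free edge. It cannot shut if the bolt is already across.
- bolt (a joint): Travel of the bolt in m along the bin's +y: 0 fully withdrawn, 0.060 at its stop fully across, where the handle stands exactly at the notch and the rod's tip is through the lid's staple. Starts between 0 and 0.015; sliding takes about 3 N.
- bolt_root (a point): Point on the rod's axis where the handle's stem leaves it; at x -45, y -100 + travel, z 187. The steel rod is 12 mm thick, runs along y and juts out to y -185 when withdrawn. It passes through two guide blocks: x -59 to -31, y -144 to -132 and y -10 to +2, tops at z 200.
- handle (a joint): Angle of the handle about the rod in rad: 0 straight up, growing as it leans forward to the bin's -x, 1.57 its stop, level and fully down in the notch. Away from the notch the guard stops it at about 0.8. Starts between -0.1 and 0.4 and stays where it is left (about 1.5 N at the knob turns it).
- handle_knob (a point): Centre of the red ball, 20 mm across, at the end of the handle, 66 mm from the rod's axis; the steel stem between is 10 mm thick.
- notch (a point): Point on the rod's axis opposite the notch, at x -45, y -40, z 187. In front of the rod an upright aluminium guard plate (x -66 to -59, y -132 to -2, top at z 195) keeps the handle from lying down, except at this one notch, 20 mm wide, centred on y -40.
- nozzle_a: Worn copper nozzle standing upright on the bench, 80 mm tall, foot 29 mm in diameter up to 18 mm, then a straight barrel of 24 mm from 22 mm to the top; about 0.12 kg. Origin: centre of its underside, z up.
- nozzle_b: The second, identical nozzle.
- nozzle_a_mid (a point): Middle of nozzle_a, 40 mm above its underside.
- nozzle_b_mid (a point): Middle of nozzle_b, 40 mm above its underside.
- paste_jar: Closed jar with a blue cap, 60 mm in diameter, 75 mm tall, standing among the nozzles; leave it. Origin: centre of its underside.
- wire_brush: Hand brush lying on the bench on the bin's left (+y) side, about 200 mm long, origin at its middle; leave it.
- hammer: Hammer lying on the bench beyond the bin, about 260 mm long, origin at its middle; leave it.

How it is judged:
On the way, in this order (a step that is already met when the one before it is completed fails the run):
1. exactly one nozzle is inside the bin ((((z of nozzle_a_mid in the frame of bin between 0 and 0.125 m and x of nozzle_a_mid in the frame of bin between -0.08 and 0.08 m and y of nozzle_a_mid in the frame of bin between -0.15 and 0.15 m) and not (z of nozzle_b_mid in the frame of bin between 0 and 0.125 m and x of nozzle_b_mid in the frame of bin between -0.08 and 0.08 m and y of nozzle_b_mid in the frame of bin between -0.15 and 0.15 m)) or ((z of nozzle_b_mid in the frame of bin between 0 and 0.125 m and x of nozzle_b_mid in the frame of bin between -0.08 and 0.08 m and y of nozzle_b_mid in the frame of bin between -0.15 and 0.15 m) and not (z of nozzle_a_mid in the frame of bin between 0 and 0.125 m and x of nozzle_a_mid in the frame of bin between -0.08 and 0.08 m and y of nozzle_a_mid in the frame of bin between -0.15 and 0.15 m)))), for 0.2 s.
2. both nozzles are inside the bin (z of nozzle_a_mid in the frame of bin between 0 and 0.125 m and x of nozzle_a_mid in the frame of bin between -0.08 and 0.08 m and y of nozzle_a_mid in the frame of bin between -0.15 and 0.15 m and z of nozzle_b_mid in the frame of bin between 0 and 0.125 m and x of nozzle_b_mid in the frame of bin between -0.08 and 0.08 m and y of nozzle_b_mid in the frame of bin between -0.15 and 0.15 m), for 0.2 s.
3. the lid is shut (all of step 2 and value of joint lid below 0.08 rad), for 0.2 s.
4. the bolt is across with the lid shut (value of joint lid below 0.08 rad and value of joint bolt above 0.053 m), for 0.1 s.
5. the handle is down in the notch (all of step 4 and value of joint handle above 1.4 rad), for 0.2 s.
At the end, for the whole second after the job is handed in: Both nozzles lie at rest inside the bin (their middles below 125 mm over the bench, between its walls), the lid is shut to within 0.08 rad, the bolt has travelled over 53 of its 60 mm, and the handle is down in the notch past 1.4 rad (all of step 2 and all of step 5 and linear speed of each of nozzle_a, nozzle_b below 0.05 m/s); the robot touches nothing.
It fails at once if the jar is moved by more than 30 mm (distance of paste_jar from where it was at the start of the episode above 0.03 m).
It fails at once if the hand brush is moved by more than 30 mm (distance of wire_brush from where it was at the start of the episode above 0.03 m).
It fails at once if the hammer is moved by more than 30 mm (distance of hammer from where it was at the start of the episode above 0.03 m).
It also fails if it takes over 72 s, if anything falls off the work surface, if the arm or the gripper's body presses on something with over 40 N, if the wrist force passes 120 N, or if a joint passes its speed limit or range.

## Robot

A 7-joint arm with a two-finger parallel gripper is mounted at the origin on the work surface. World frame = base frame: x ahead of the robot, y to its left, z up, the work surface at z = 0. Lengths are in m, angles in rad, forces in N, time in s.
With the tool pointing down it reaches from about 0.4 to 0.875 m from the base axis. Payload 6.5 kg.
Tool frame: the origin (TCP) lies at the very end of the fingers, on their centre line; the grasp point (between the pads) lies 19 mm behind it; z points along the fingers, y is the direction in which the jaws open and shut (so a half turn about z gives the same grasp; the last joint's range is limited). The gripper opens to 88 mm and grips with 3 to 60 N. Pads are 18 mm wide; open, the fingers measure 123 mm over their backs; the gripper's body (75 mm by 187 mm) begins 45 mm behind the grasp point.
Start: joints at [1.238, 0.536, -0.004, 1.538, 0.003, 1.067, -0.071], TCP at [0.171, -0.627, 0.239] pointing down, gripper open.
Joint ranges: [-2.7, 2.7], [-0.37, 2.16], [-1.27, 1.26], [0.24, 2.4], [-1.31, 4.45], [0.19, 1.91], [-2.76, 2.76]. Speed limits (rad/s): [2.39, 2.39, 3.14, 3.14, 3.14, 3.14, 3.14].

## Interface

Orientations are given as a unit quaternion [w, x, y, z].
In Python, from rig import * gives the robot as it stands.
- The arm moves only by the tool play_rows, never from a script. Its argument "steps" is a list of rows, each an object with "delta_pos": the shift along the tool's x, y, z in units of 40 mm (1.0 is 40 mm), a list of three; "rotation": the turn, a rotation vector about the tool's x, y, z in units of 5 degrees (1.0 is 5 degrees), a list of three; "grip": the opening, from -1 (shut) to 1 (fully open), so that 0 is half open. In form: [{"delta_pos": [tx, ty, tz], "rotation": [wx, wy, wz], "grip": grip}, ...]. A call has 1 to 20 rows; each row is the pose to reach, as a shift and turn from the pose commanded when the call began, along the tool's axes at that moment; what a row does not reach only later rows make up. A row lasts 1/10 s, in which the tool goes at most 50 mm and 8.59 degrees, less where a joint would pass 70% of its speed; a pose out of reach is approached as far as the arm can. A call with a gripper value outside its range is refused whole. The fingers move at their own pace and stop on an object; "newtons" is the grip in N (left out, the last holds). Time passes only in rows, so rows that repeat a pose let the fingers close. It gives the time, the measured TCP pose, the force and the opening at its end, in the units of the state.
- state(): the state, without advancing time (a new reading comes with each control period).
- camera(name): name is "side" or "top" or "wrist"; returns a dict with "image" (400x640x3 uint8, blue, green, red), "fx", "fy", "cx", "cy" (pixels), "xyz" and "rotation" of the camera in the world; the wrist camera has in their place "mount" (4x4, takes a point from camera to tool coordinates, whose origin is the TCP and whose axes are the flange's). Camera axes: x right, y down, z forward; pixel columns grow to the right and rows downward; lengths in m; the calibration is good to about 2 mm. The wrist camera is an equidistant fisheye: a pixel r from the principal point sees the ray r / f radians off the axis. A picture is of the moment at which its call begins: read the wrist's pose just before it. There is no depth.
- close_job(): hands the job in, once; it reports no verdict.
Trained networks look in the newest picture that a camera, given by its name, has taken for a name from the list of things; names that differ only in an ending like _2 or _b are one class to them, and where a whole thing is asked for, a point or a joint stands for the part that bears it (a point fixed in the world has none). Each returns a list of dicts, best first, with "conf" (0 to 1); they miss things now and then, are a little off and sometimes report something else, mostly with a low value. They report only what shows in the picture. A call takes as long as a camera call.
- look_for(label, camera): "centre" ([x, y, z] in m, in world coordinates, good to about 4 mm: the middle of the surface that is visible of it).
- silhouettes(label, camera): "mask" (400x640 bool, what is visible of it).
The state is a dict: "clock": time; "joint_pos": joint angles; "joint_velocities": joint speeds; "tau": joint torques, N m; "ee_pos": TCP position; "tool_rot": TCP orientation; "ft_force": force on the tool from outside, world axes, zero at the start; "moment": the same for the moment, N m; "grip_width": finger opening in m.
Only numpy, scipy, OpenCV 4.12 (cv2) and the standard library are available. Lean on these libraries where they do the work, as an engineer would, in place of code of your own. Each camera call takes 0.05 s, during which the arm holds its last target.

## Working session

There is one attempt and no reset: what is moved stays moved. The work goes in short steps, Python scripts to look and compute and a tool call to move; the robot and the scene stay as the last step left them, time stands still between calls to the robot, and variables do not carry over. Pictures are saved under pics/ and viewed, and the job is handed in when it is done.

Besides the shell and the picture viewer there is one more tool, called in YAML: its name, and indented under it one key for each argument. play_rows: Moves the arm, as the interface text tells. Its arguments: {"type":"object","properties":{"steps":{"type":"array"},"newtons":{"type":"number"}},"required":["steps"]}

```bash
ls; mkdir -p pics
python3 - <<'E'
from rig import *
import cv2, numpy as np
s=state(); print(s)
for n in ["side","top","wrist"]:
    c=camera(n); cv2.imwrite(f"pics/{n}0.png",c["image"])
    print(n,{k:(np.round(v,4).tolist() if not isinstance(v,(int,float)) else v) for k,v in c.items() if k!="image"})
E
```

```text
pics
{'clock': 0.0, 'joint_pos': array([ 1.23779134,  0.53713279, -0.00445558,  1.5388594 ,  0.00261901,
        1.06730393, -0.07118375]), 'joint_velocities': array([ 0.00093004, -0.00029257, -0.00068913,  0.00015269,  0.00052067,
        0.00019066, -0.00042396]), 'tau': array([-7.78184349e-04, -5.70973420e+01,  9.90041234e-01, -2.51598734e+01,
       -5.63350646e-02,  1.79303228e-02,  1.58916901e-04]), 'ee_pos': array([ 0.17120044, -0.62641583,  0.23786591]), 'tool_rot': array([-8.29896043e-04,  9.91107274e-01,  1.33062581e-01, -1.78393123e-04]), 'ft_force': array([-0.00633574,  0.46357548, -0.81702956]), 'moment': array([-0.01349833,  0.02184192,  0.00730978]), 'grip_width': 0.08784223666950323}
side {'fx': 371.73623377854295, 'fy': 371.73623377854295, 'cx': 320.7913484285843, 'cy': 199.71173705695955, 'xyz': [0.1563, -0.7431, 0.8276], 'rotation': [-0.4431, 0.859, -0.231, 0.1117]}
top {'fx': 471.31762393467613, 'fy': 471.31762393467613, 'cx': 323.31000767967004, 'cy': 214.5909679266149, 'xyz': [0.4573, 0.0564, 1.7429], 'rotation': [-0.0261, 0.7129, -0.7001, 0.0311]}
wrist {'fx': 309.70691628693146, 'fy': 309.70691628693146, 'cx': 321.49071766912687, 'cy': 200.41786575394593, 'mount': [[-0.0008, -0.9533, -0.302, 0.0774], [1.0, -0.0007, -0.0003, -0.0012], [0.0, -0.302, 0.9533, -0.1459], [0.0, 0.0, 0.0, 1.0]]}
```

View pics/side0.png

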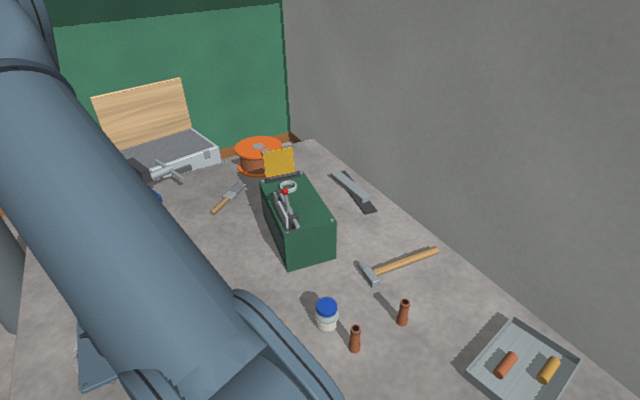

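View pics/top0.png

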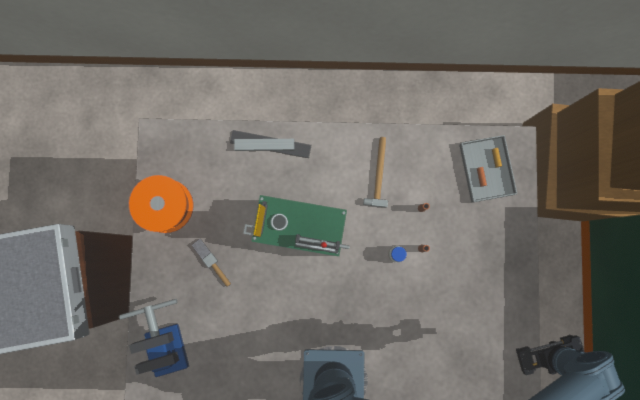

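View pics/wrist0.png

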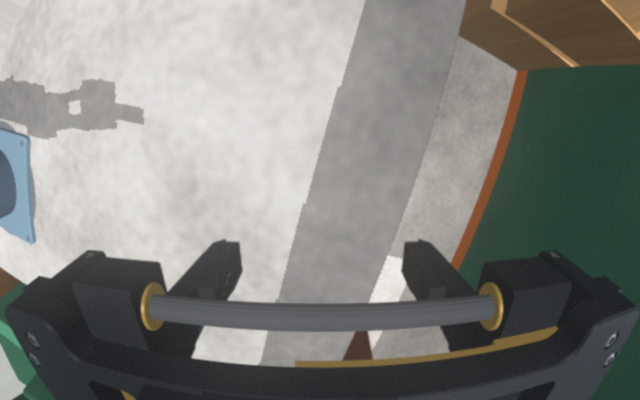

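Run:
```python
from rig import *
import numpy as np
for cam in ["side","top","wrist"]:
    c=camera(cam)
    for l in ["bin","neck_mouth","lid_hinge","lid_edge","bolt_root","handle_knob","notch","nozzle_a","nozzle_a_mid","paste_jar","wire_brush","hammer"]:
        try: r=look_for(l,cam)
        except Exception as e: r=[]; print(l,e)
        print(cam,l,[(np.round(d["centre"],3).tolist(),round(d["conf"],2)) for d in r[:4]])
print(state()["clock"])
```

```text
side bin [([0.712, -0.164, 0.024], 0.31)]
side neck_mouth [([0.531, 0.053, 0.153], 0.9)]
side lid_hinge [([0.553, 0.255, 0.227], 0.57)]
side lid_edge [([0.554, 0.258, 0.226], 0.63)]
side bolt_root [([0.478, 0.043, 0.196], 0.7)]
side handle_knob [([0.473, -0.326, 0.05], 0.36)]
side notch [([0.528, 0.051, 0.151], 0.69)]
side nozzle_a [([0.624, -0.317, 0.049], 0.63), ([0.469, -0.325, 0.052], 0.61), ([0.446, -0.239, 0.06], 0.61)]
side nozzle_a_mid [([0.626, -0.322, 0.048], 0.86)]
side paste_jar [([0.445, -0.242, 0.061], 0.68)]
side wire_brush [([0.419, 0.448, 0.02], 0.72)]
side hammer [([0.714, -0.163, 0.023], 0.69), ([0.529, 0.049, 0.153], 0.35)]
top bin [([0.545, 0.132, 0.15], 0.9)]
top neck_mouth [([0.484, 0.04, 0.256], 0.49)]
top lid_hinge [([0.545, 0.256, 0.244], 0.67)]
top lid_edge [([0.545, 0.251, 0.247], 0.53)]
top bolt_root []
top handle_knob [([0.481, 0.045, 0.258], 0.56), ([0.425, 0.459, 0.02], 0.35)]
top notch [([0.551, 0.131, 0.15], 0.67), ([0.478, 0.048, 0.262], 0.4)]
top nozzle_a [([0.627, -0.312, 0.074], 0.58)]
top nozzle_a_mid [([0.629, -0.309, 0.078], 0.5), ([0.548, 0.131, 0.149], 0.31), ([0.457, -0.214, 0.078], 0.26)]
top paste_jar [([0.545, 0.257, 0.246], 0.34)]
top wire_brush [([0.428, 0.461, 0.02], 0.69), ([0.544, 0.132, 0.15], 0.52)]
top hammer [([0.73, -0.158, 0.024], 0.76), ([0.544, 0.253, 0.249], 0.59)]
wrist bin []
wrist neck_mouth []
wrist lid_hinge []
wrist lid_edge []
wrist bolt_root []
wrist handle_knob []
wrist notch []
wrist nozzle_a []
wrist nozzle_a_mid []
wrist paste_jar []
wrist wire_brush []
wrist hammer []
2.1
```

Run:
```python
import cv2
a=cv2.imread("pics/top0.png")[185:265,235:365]; cv2.imwrite("pics/top0z.png",cv2.resize(a,None,fx=6,fy=6,interpolation=cv2.INTER_CUBIC))
a=cv2.imread("pics/side0.png")[140:280,250:350]; cv2.imwrite("pics/side0z.png",cv2.resize(a,None,fx=4,fy=4,interpolation=cv2.INTER_CUBIC))
```

```text
(no output)
```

View pics/top0z.png

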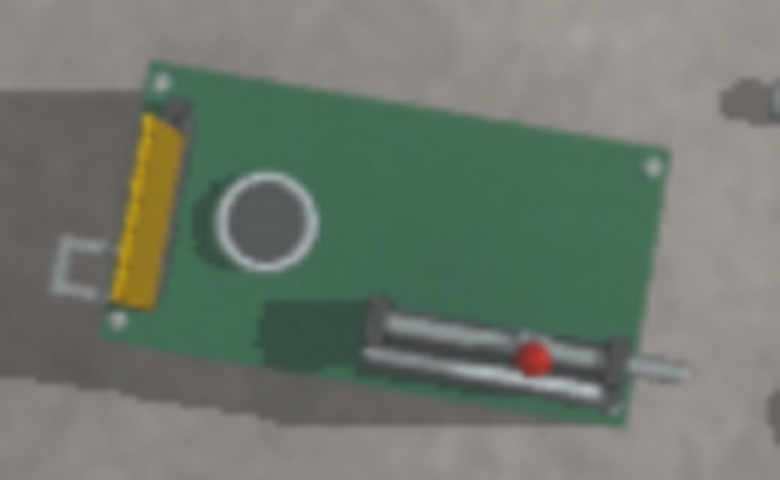

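View pics/side0z.png

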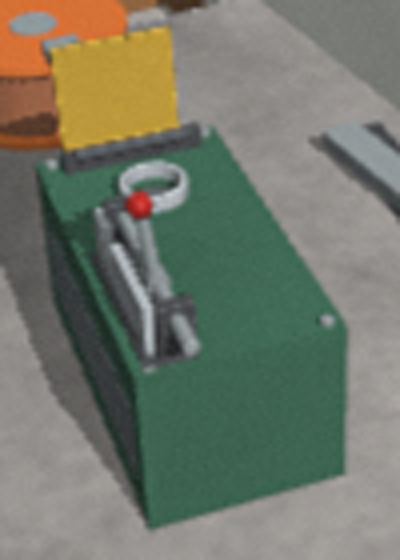

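```bash
cat > h.py <<'E'
import numpy as np, cv2
from scipy.spatial.transform import Rotation as R
from scipy.optimize import least_squares
def rq(q): return R.from_quat(np.r_[q[1:],q[0]])
CAM={"side":dict(f=371.736,cx=320.79,cy=199.71,xyz=[0.1563,-0.7431,0.8276],q=[-0.4431,0.859,-0.231,0.1117]),
"top":dict(f=471.3176,cx=323.31,cy=214.591,xyz=[0.4573,0.0564,1.7429],q=[-0.0261,0.7129,-0.7001,0.0311])}
def proj(cam,P):
    c=CAM[cam]; p=rq(c["q"]).inv().apply(np.atleast_2d(P)-c["xyz"]); return p[:,:2]/p[:,2:]*c["f"]+[c["cx"],c["cy"]]
def ray(cam,uv):
    c=CAM[cam]; d=np.array([(uv[0]-c["cx"])/c["f"],(uv[1]-c["cy"])/c["f"],1]); return np.array(c["xyz"]),rq(c["q"]).apply(d)
def atz(cam,uv,z):
    o,d=ray(cam,uv); return o+d*(z-o[2])/d[2]
MOUNT=np.array([[-0.0008,-0.9533,-0.302,0.0774],[1,-0.0007,-0.0003,-0.0012],[0,-0.302,0.9533,-0.1459],[0,0,0,1]])
def wray(s,uv):
    x,y=uv[0]-321.49,uv[1]-200.418; r=np.hypot(x,y); th=r/309.707
    d=np.array([np.sin(th)*x/r,np.sin(th)*y/r,np.cos(th)])
    Rt=rq(s["tool_rot"]); return s["ee_pos"]+Rt.apply(MOUNT[:3,3]), Rt.apply(MOUNT[:3,:3]@d)
def wproj(s,P):
    Rt=rq(s["tool_rot"]); p=Rt.inv().apply(np.atleast_2d(P)-s["ee_pos"]); p=(p-MOUNT[:3,3])@MOUNT[:3,:3]
    r=np.hypot(p[:,0],p[:,1]); th=np.arctan2(r,p[:,2]); return np.c_[p[:,0]/r,p[:,1]/r]*th[:,None]*309.707+[321.49,200.418]
def watz(s,uv,z):
    o,d=wray(s,uv); return o+d*(z-o[2])/d[2]
def b2w(b,P): # b=(x,y,yaw)
    return R.from_euler('z',b[2]).apply(np.atleast_2d(P))+[b[0],b[1],0]
E
python3 - <<'E'
from h import *
M=.001*np.array
T=[((152,60),(80,150,150)),((668,148),(80,-150,150)),((626,428),(-80,-150,150)),((103,338),(-80,150,150)),((267,222),(0,68,164))]
S=[((40,165),(-80,150,150)),((215,128),(80,150,150)),((345,325),(80,-150,150)),((145,372),(-80,-150,150)),((152,525),(-80,-150,0)),((345,473),(80,-150,0)),((153,182),(0,68,164))]
tu=np.array([t[0] for t in T])/6+[235,185]-.4; tp=np.array([t[1] for t in T])/1000
su=np.array([t[0] for t in S])/4+[250,140]-.4; sp=np.array([t[1] for t in S])/1000
ft=lambda b:(proj("top",b2w(b,tp))-tu)
fs=lambda b:(proj("side",b2w(b,sp))-su)
for f in [lambda b:ft(b).ravel(),lambda b:fs(b).ravel(),lambda b:np.r_[ft(b).ravel(),fs(b).ravel()]]:
    r=least_squares(f,[.54,.13,-.17]); print(r.x,np.round(r.fun,1).tolist())
b=r.x
print("neck",b2w(b,[0,.068,.164]))
for n,p in dict(root=(-.045,-.1,.187),knob=(-.045,-.1,.253)).items(): print(n,b2w(b,p))
k=np.array([534,358])/6+[235,185]-.4
for z in(.24,.25,.253): w=atz("top",k,z); print("knob",z,R.from_euler('z',-b[2]).apply(w-[b[0],b[1],0]))
E
```

```text
Traceback (most recent call last):
TypeError: unsupported operand type(s) for *: 'float' and 'builtin_function_or_method'
```

```bash
cat > fit.py <<'E'
from h import *
T=[((152,60),(80,150,150)),((668,148),(80,-150,150)),((626,428),(-80,-150,150)),((103,338),(-80,150,150)),((267,222),(0,68,164))]
S=[((40,165),(-80,150,150)),((215,128),(80,150,150)),((345,325),(80,-150,150)),((145,372),(-80,-150,150)),((152,525),(-80,-150,0)),((345,473),(80,-150,0)),((153,182),(0,68,164))]
tu=np.array([t[0] for t in T])/6+[235,185]-.4; tp=np.array([t[1] for t in T])/1000
su=np.array([t[0] for t in S])/4+[250,140]-.4; sp=np.array([t[1] for t in S])/1000
ft=lambda b:(proj("top",b2w(b,tp))-tu)
fs=lambda b:(proj("side",b2w(b,sp))-su)
for f in [lambda b:ft(b).ravel(),lambda b:fs(b).ravel(),lambda b:np.r_[ft(b).ravel(),fs(b).ravel()]]:
    r=least_squares(f,[.54,.13,-.17]); print(r.x,np.round(r.fun,1).tolist())
b=r.x
print("neck",b2w(b,[0,.068,.164]))
for n,p in dict(root=(-.045,-.1,.187),knob=(-.045,-.1,.253)).items(): print(n,b2w(b,p))
k=np.array([534,358])/6+[235,185]-.4
for z in(.24,.25,.253): w=atz("top",k,z); print("knob",z,R.from_euler('z',-b[2]).apply(w-[b[0],b[1],0]))
E
python3 fit.py
```

```text
[ 0.54937308  0.12733641 -0.14877804] [-0.3, 0.0, 0.8, -0.0, 0.1, -0.0, -0.5, 0.2, -0.1, -0.1]
[ 0.55067767  0.12925665 -0.148895  ] [-0.8, -0.8, 0.1, -0.9, 1.3, -0.5, -1.7, 1.3, 0.1, 0.9, 0.7, -0.2, 0.4, -1.2]
[ 0.54995897  0.12807258 -0.14833062] [-0.5, -0.2, 0.6, -0.2, -0.1, -0.2, -0.7, -0.0, -0.3, -0.3, -0.9, -0.6, 0.0, -0.7, 1.3, -0.2, -1.7, 1.7, 0.1, 1.2, 0.7, 0.1, 0.4, -0.9]
neck [[0.5600085  0.19532588 0.164     ]]
root [[0.49067438 0.03582109 0.187     ]]
knob [[0.49067438 0.03582109 0.253     ]]
knob 0.24 [-0.0523215  -0.09258051  0.24      ]
knob 0.25 [-0.05251265 -0.09252727  0.25      ]
knob 0.253 [-0.05256999 -0.0925113   0.253     ]
```

```bash
cat >> h.py <<'E'
def mv(s,target,yaw_deg=None,rot=None):
    """units for play_rows to target pos with tool pointing down, tool-x yaw"""
    Rt=rq(s["tool_rot"]); d=Rt.inv().apply(np.array(target)-s["ee_pos"])/0.04
    if rot is None: 
        y=np.radians(yaw_deg); rot=R.from_matrix(np.c_[[np.cos(y),np.sin(y),0],[np.sin(y),-np.cos(y),0],[0,0,-1]])
    rv=(Rt.inv()*rot).as_rotvec(degrees=True)/5
    return np.round(d,2).tolist(),np.round(rv,2).tolist()
E
python3 -c "
from rig import *
from h import *
s=state(); print(s['clock'],mv(s,[.627,-.317,.22],81.5))"
```

```text
2.1 ([13.03, -4.47, 0.47], [-0.0, -0.0, -13.24])
```

play_rows:
  steps:
    - {"delta_pos": [13.03, -4.47, 0.47], "rotation": [0, 0, -13.24], "grip": 1}
    - {"delta_pos": [13.03, -4.47, 0.47], "rotation": [0, 0, -13.24], "grip": 1}
    - {"delta_pos": [13.03, -4.47, 0.47], "rotation": [0, 0, -13.24], "grip": 1}
    - {"delta_pos": [13.03, -4.47, 0.47], "rotation": [0, 0, -13.24], "grip": 1}
    - {"delta_pos": [13.03, -4.47, 0.47], "rotation": [0, 0, -13.24], "grip": 1}
    - {"delta_pos": [13.03, -4.47, 0.47], "rotation": [0, 0, -13.24], "grip": 1}
    - {"delta_pos": [13.03, -4.47, 0.47], "rotation": [0, 0, -13.24], "grip": 1}
    - {"delta_pos": [13.03, -4.47, 0.47], "rotation": [0, 0, -13.24], "grip": 1}
    - {"delta_pos": [13.03, -4.47, 0.47], "rotation": [0, 0, -13.24], "grip": 1}
    - {"delta_pos": [13.03, -4.47, 0.47], "rotation": [0, 0, -13.24], "grip": 1}
    - {"delta_pos": [13.03, -4.47, 0.47], "rotation": [0, 0, -13.24], "grip": 1}
    - {"delta_pos": [13.03, -4.47, 0.47], "rotation": [0, 0, -13.24], "grip": 1}
    - {"delta_pos": [13.03, -4.47, 0.47], "rotation": [0, 0, -13.24], "grip": 1}
    - {"delta_pos": [13.03, -4.47, 0.47], "rotation": [0, 0, -13.24], "grip": 1}
    - {"delta_pos": [13.03, -4.47, 0.47], "rotation": [0, 0, -13.24], "grip": 1}
    - {"delta_pos": [13.03, -4.47, 0.47], "rotation": [0, 0, -13.24], "grip": 1}

```text
clock: 3.7
ee_pos: [0.6259, -0.3188, 0.2201]
tool_rot: [0.0, 0.758, 0.652, -0.0]
ft_force: [-0.1, 0.1, -0.5]
grip_width: 0.088
```

Run:
```python
from rig import *
from h import *
s=state(); c=camera("wrist"); cv2.imwrite("pics/w1.png",c["image"])
print(s["clock"],s["ee_pos"],s["tool_rot"],s["joint_pos"],s["ft_force"])
for l in ["nozzle_a","paste_jar"]:
    print(l,[(np.round(d["centre"],4).tolist(),round(d["conf"],2)) for d in look_for(l,"wrist")])
print(wproj(s,[[.627,-.317,.08],[.47,-.326,.08],s["ee_pos"]]))
```

```text
3.7 [ 0.62588719 -0.31875114  0.2201263 ] [ 2.11035462e-04  7.58397830e-01  6.51791797e-01 -3.74781111e-04] [ 0.61390346  0.67066756 -0.33510124  1.38135079  0.22918527  1.12759516
  0.0969597 ] [-0.11620649  0.05233652 -0.53152404]
nozzle_a [([0.6313, -0.3129, 0.0796], 0.72), ([0.4899, -0.3087, 0.0613], 0.6)]
paste_jar [([0.4729, -0.2221, 0.0712], 0.55)]
[[323.71146357 185.2110323 ]
 [178.78739353 215.99052251]
 [323.86929771 256.45906635]]
```

View pics/w1.png

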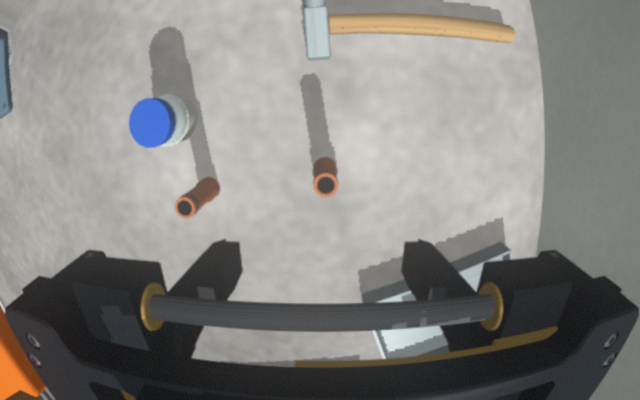

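Run:
```python
from rig import *
from h import *
s=state()
print(watz(s,(325.5,184.5),.08),watz(s,(185.5,207),.08))
# bottoms
print("bot", watz(s,(324,160),.0),watz(s,(214,181),.0),"jar",watz(s,(152,122),.075))
a=watz(s,(325.5,184.5),.08)
print(mv(s,[a[0],a[1],.049],81.5))
```

```text
[ 0.62942093 -0.31553018  0.08      ] [ 0.48183035 -0.31656203  0.08      ]
bot [ 0.63002381 -0.30606151  0.        ] [ 0.48862229 -0.30984728  0.        ] jar [ 0.46296885 -0.22224289  0.075     ]
([0.07, 0.06, 4.28], [0.0, 0.0, -0.01])
```

play_rows:
  newtons: 25
  steps:
    - {"delta_pos": [0.07, 0.06, 1.2], "rotation": [0, 0, 0], "grip": 1}
    - {"delta_pos": [0.07, 0.06, 2.2], "rotation": [0, 0, 0], "grip": 1}
    - {"delta_pos": [0.07, 0.06, 3.2], "rotation": [0, 0, 0], "grip": 1}
    - {"delta_pos": [0.07, 0.06, 4.0], "rotation": [0, 0, 0], "grip": 1}
    - {"delta_pos": [0.07, 0.06, 4.28], "rotation": [0, 0, 0], "grip": 1}
    - {"delta_pos": [0.07, 0.06, 4.28], "rotation": [0, 0, 0], "grip": 1}
    - {"delta_pos": [0.07, 0.06, 4.28], "rotation": [0, 0, 0], "grip": -1}
    - {"delta_pos": [0.07, 0.06, 4.28], "rotation": [0, 0, 0], "grip": -1}
    - {"delta_pos": [0.07, 0.06, 4.28], "rotation": [0, 0, 0], "grip": -1}
    - {"delta_pos": [0.07, 0.06, 4.28], "rotation": [0, 0, 0], "grip": -1}
    - {"delta_pos": [0.07, 0.06, 4.28], "rotation": [0, 0, 0], "grip": -1}
    - {"delta_pos": [0.07, 0.06, 4.28], "rotation": [0, 0, 0], "grip": -1}
    - {"delta_pos": [0.07, 0.06, 4.28], "rotation": [0, 0, 0], "grip": -1}

```text
clock: 5.15
ee_pos: [0.6298, -0.3146, 0.0487]
tool_rot: [-0.0, 0.758, 0.653, -0.0]
ft_force: [0.1, 0.2, 1.1]
grip_width: 0.0338
```

play_rows:
  steps:
    - {"delta_pos": [0, 0, 0], "rotation": [0, 0, 0], "grip": -1}
    - {"delta_pos": [0, 0, 0], "rotation": [0, 0, 0], "grip": -1}
    - {"delta_pos": [0, 0, 0], "rotation": [0, 0, 0], "grip": -1}
    - {"delta_pos": [0, 0, -0.8], "rotation": [0, 0, 0], "grip": -1}
    - {"delta_pos": [0, 0, -1.8], "rotation": [0, 0, 0], "grip": -1}
    - {"delta_pos": [0, 0, -2.8], "rotation": [0, 0, 0], "grip": -1}
    - {"delta_pos": [0, 0, -3.8], "rotation": [0, 0, 0], "grip": -1}
    - {"delta_pos": [0, 0, -4.8], "rotation": [0, 0, 0], "grip": -1}
    - {"delta_pos": [0, 0, -5.6], "rotation": [0, 0, 0], "grip": -1}
    - {"delta_pos": [0, 0, -6.0], "rotation": [0, 0, 0], "grip": -1}

```text
clock: 6.15
ee_pos: [0.6308, -0.315, 0.2921]
tool_rot: [0.002, 0.758, 0.653, 0.001]
ft_force: [0.8, 0.3, -1.2]
grip_width: 0.0229
```

Run:
```python
from rig import *
from h import *
s=state(); c=camera("wrist"); cv2.imwrite("pics/w2.png",c["image"])
print(s["clock"],s["ee_pos"],s["ft_force"],s["grip_width"])
b=[.550,.128,-.1483]
print(mv(s,[.560,.195,.29],81.5))
print(wproj(s,[s["ee_pos"]]),wproj(s,[s["ee_pos"]+[0,0,.031]]),wproj(s,b2w(b,[0,.068,.164])))
```

```text
6.15 [ 0.63078285 -0.31499298  0.29212838] [ 0.82943427  0.31890473 -1.18523044] 0.022931961990725863
([12.35, -3.64, 0.02], [0.05, 0.01, -0.0])
[[323.86929771 256.45906635]] [[324.639247   289.05944986]] [[ 204.06273054 -187.6311666 ]]
```

View pics/w2.png

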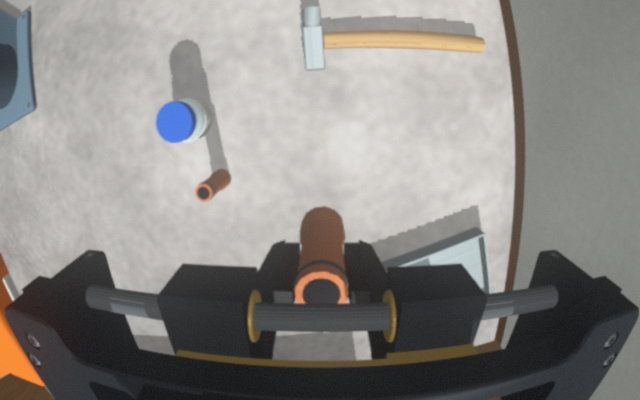

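play_rows:
  steps:
    - {"delta_pos": [12.35, -3.64, 0.0], "rotation": [0, 0, 0], "grip": -1}
    - {"delta_pos": [12.35, -3.64, 0.0], "rotation": [0, 0, 0], "grip": -1}
    - {"delta_pos": [12.35, -3.64, 0.0], "rotation": [0, 0, 0], "grip": -1}
    - {"delta_pos": [12.35, -3.64, 0.0], "rotation": [0, 0, 0], "grip": -1}
    - {"delta_pos": [12.35, -3.64, 0.0], "rotation": [0, 0, 0], "grip": -1}
    - {"delta_pos": [12.35, -3.64, 0.0], "rotation": [0, 0, 0], "grip": -1}
    - {"delta_pos": [12.35, -3.64, 0.0], "rotation": [0, 0, 0], "grip": -1}
    - {"delta_pos": [12.35, -3.64, 0.0], "rotation": [0, 0, 0], "grip": -1}
    - {"delta_pos": [12.35, -3.64, 0.0], "rotation": [0, 0, 0], "grip": -1}
    - {"delta_pos": [12.35, -3.64, 0.0], "rotation": [0, 0, 0], "grip": -1}
    - {"delta_pos": [12.35, -3.64, 0.0], "rotation": [0, 0, 0], "grip": -1}
    - {"delta_pos": [12.35, -3.64, 0.0], "rotation": [0, 0, 0], "grip": -1}
    - {"delta_pos": [12.35, -3.64, 0.0], "rotation": [0, 0, 0], "grip": -1}
    - {"delta_pos": [12.35, -3.64, 0.0], "rotation": [0, 0, 0], "grip": -1}

```text
clock: 7.6
ee_pos: [0.5595, 0.1926, 0.2879]
tool_rot: [0.0, 0.759, 0.651, -0.001]
ft_force: [-0.4, -0.1, -0.1]
grip_width: 0.023
```

Run:
```python
from rig import *
from h import *
s=state(); c=camera("wrist"); cv2.imwrite("pics/w3.png",c["image"])
c=camera("side"); cv2.imwrite("pics/s3.png",cv2.resize(c["image"][120:290,220:420],None,fx=3,fy=3))
print(s["clock"],s["ee_pos"],s["ft_force"],s["grip_width"],s["joint_pos"])
b=[.550,.128,-.1483]
print(wproj(s,b2w(b,[[0,.068,.164],[.025,.068,.164],[-.025,.068,.164],[0,.093,.164],[0,.043,.164],[.08,.15,.15],[-.08,.15,.15]])))
```

```text
7.6 [0.55946434 0.19262753 0.28787856] [-0.43176723 -0.10473924 -0.06654137] 0.02295517415871184 [-0.03717757  0.43662832 -0.50272437  1.62135296  0.22701174  1.14356918
 -0.74720802]
[[323.16323729 188.83589565]
 [350.75274184 188.75607139]
 [295.55652332 188.97708284]
 [323.07367821 161.59920927]
 [323.2404161  214.80540187]
 [409.37709535  99.51529427]
 [236.01741531 100.13279273]]
```

View pics/w3.png

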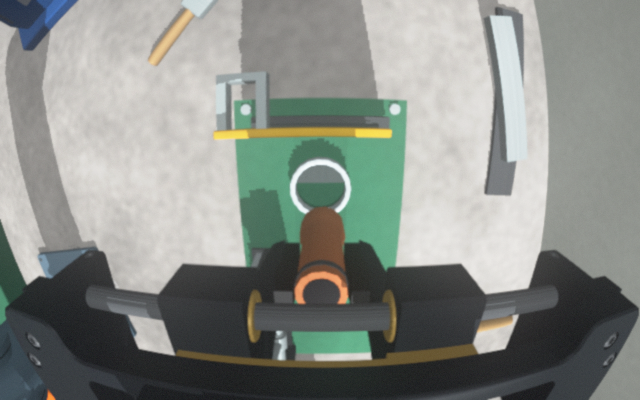

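View pics/s3.png

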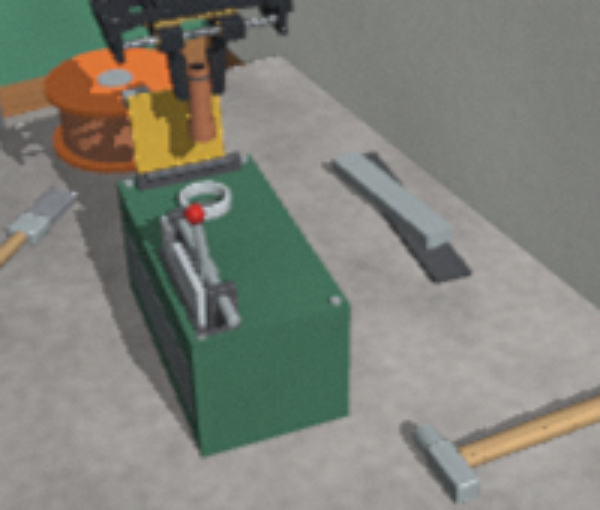

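Run:
```python
from rig import *
from h import *
s=state(); print(mv(s,[.5585,.196,.192],81.5))
```

```text
([0.07, -0.03, 2.41], [-0.0, 0.01, -0.04])
```

play_rows:
  steps:
    - {"delta_pos": [0.07, -0.03, 0], "rotation": [0, 0, 0], "grip": -1}
    - {"delta_pos": [0.07, -0.03, 0.8], "rotation": [0, 0, 0], "grip": -1}
    - {"delta_pos": [0.07, -0.03, 1.4], "rotation": [0, 0, 0], "grip": -1}
    - {"delta_pos": [0.07, -0.03, 1.9], "rotation": [0, 0, 0], "grip": -1}
    - {"delta_pos": [0.07, -0.03, 2.2], "rotation": [0, 0, 0], "grip": -1}
    - {"delta_pos": [0.07, -0.03, 2.4], "rotation": [0, 0, 0], "grip": -1}
    - {"delta_pos": [0.07, -0.03, 2.4], "rotation": [0, 0, 0], "grip": -1}

```text
clock: 8.4
ee_pos: [0.5579, 0.1981, 0.1922]
tool_rot: [-0.0, 0.758, 0.653, -0.0]
ft_force: [-0.3, -0.5, -1.1]
grip_width: 0.0232
```

Run:
```python
from rig import *
from h import *
s=state(); c=camera("wrist"); cv2.imwrite("pics/w4.png",c["image"])
print(s["clock"],s["ee_pos"],s["ft_force"],s["grip_width"])
```

```text
8.4 [0.55789863 0.19813719 0.19215555] [-0.29295148 -0.54012643 -1.11760142] 0.023199870055053744
```

View pics/w4.png

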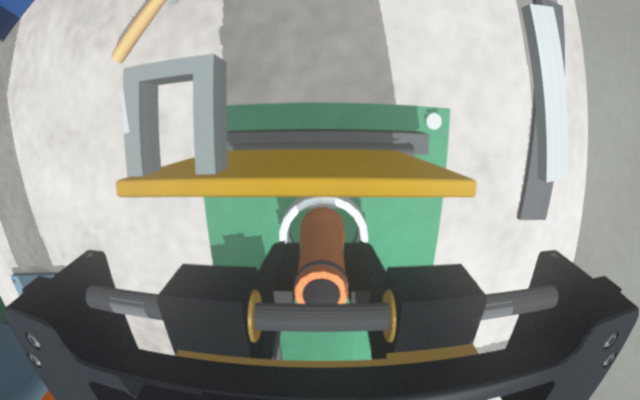

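play_rows:
  steps:
    - {"delta_pos": [0, 0, 0], "rotation": [0, 0, 0], "grip": 1}
    - {"delta_pos": [0, 0, 0], "rotation": [0, 0, 0], "grip": 1}
    - {"delta_pos": [0, 0, 0], "rotation": [0, 0, 0], "grip": 1}
    - {"delta_pos": [0, 0, 0], "rotation": [0, 0, 0], "grip": 1}
    - {"delta_pos": [0, 0, 0], "rotation": [0, 0, 0], "grip": 1}
    - {"delta_pos": [0, 0, -1], "rotation": [0, 0, 0], "grip": 1}
    - {"delta_pos": [0, 0, -2], "rotation": [0, 0, 0], "grip": 1}
    - {"delta_pos": [0, 0, -2.5], "rotation": [0, 0, 0], "grip": 1}

```text
clock: 9.25
ee_pos: [0.5592, 0.1992, 0.2962]
tool_rot: [0.001, 0.758, 0.653, 0.002]
ft_force: [1.2, 0.9, -0.6]
grip_width: 0.085
```

Run:
```python
from rig import *
from h import *
s=state(); c=camera("wrist"); cv2.imwrite("pics/w5.png",c["image"])
print(s["clock"],s["ee_pos"],s["ft_force"],s["grip_width"])
s2=dict(tool_rot=[.002,.758,.653,.001],ee_pos=np.array([.6308,-.315,.2921]))
print(watz(s2,(206,190),.08))
print(mv(s,[.478,-.32,.25],81.5))
```

```text
9.25 [0.55919015 0.19917309 0.29621481] [ 1.22252507  0.8951791  -0.60215578] 0.0850041687179883
[ 0.4836329  -0.31542795  0.08      ]
([-13.14, -0.09, 1.12], [0.04, -0.03, -0.0])
```

View pics/w5.png

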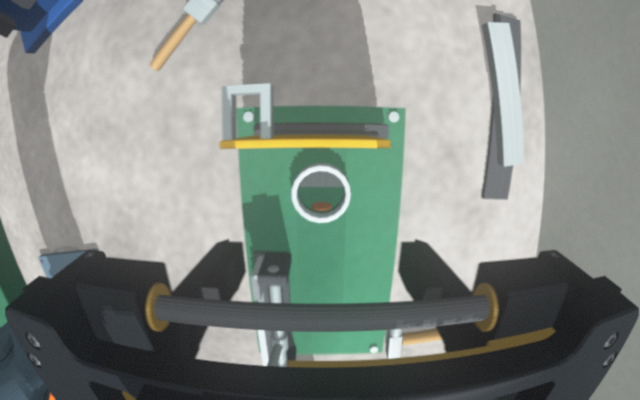

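play_rows:
  steps:
    - {"delta_pos": [-13.14, -0.09, -0.2], "rotation": [0, 0, 0], "grip": 1}
    - {"delta_pos": [-13.14, -0.09, -0.2], "rotation": [0, 0, 0], "grip": 1}
    - {"delta_pos": [-13.14, -0.09, -0.2], "rotation": [0, 0, 0], "grip": 1}
    - {"delta_pos": [-13.14, -0.09, -0.2], "rotation": [0, 0, 0], "grip": 1}
    - {"delta_pos": [-13.14, -0.09, -0.2], "rotation": [0, 0, 0], "grip": 1}
    - {"delta_pos": [-13.14, -0.09, -0.2], "rotation": [0, 0, 0], "grip": 1}
    - {"delta_pos": [-13.14, -0.09, -0.2], "rotation": [0, 0, 0], "grip": 1}
    - {"delta_pos": [-13.14, -0.09, -0.2], "rotation": [0, 0, 0], "grip": 1}
    - {"delta_pos": [-13.14, -0.09, -0.2], "rotation": [0, 0, 0], "grip": 1}
    - {"delta_pos": [-13.14, -0.09, 1.4], "rotation": [0, 0, 0], "grip": 1}
    - {"delta_pos": [-13.14, -0.09, 1.4], "rotation": [0, 0, 0], "grip": 1}
    - {"delta_pos": [-13.14, -0.09, 1.4], "rotation": [0, 0, 0], "grip": 1}
    - {"delta_pos": [-13.14, -0.09, 1.4], "rotation": [0, 0, 0], "grip": 1}
    - {"delta_pos": [-13.14, -0.09, 1.4], "rotation": [0, 0, 0], "grip": 1}

```text
clock: 10.7
ee_pos: [0.4778, -0.3195, 0.2374]
tool_rot: [0.0, 0.757, 0.653, 0.001]
ft_force: [-0.0, -0.2, 0.6]
grip_width: 0.0882
```

Run:
```python
from rig import *
from h import *
s=state(); c=camera("wrist"); cv2.imwrite("pics/w6.png",c["image"])
t=camera("top"); cv2.imwrite("pics/t6.png",cv2.resize(t["image"][185:265,235:445],None,fx=3.8,fy=3.8,interpolation=cv2.INTER_CUBIC))
print(s["clock"],s["ee_pos"],s["tool_rot"],s["ft_force"],s["grip_width"],s["joint_pos"])
print(wproj(s,[[.482,-.317,.08],[.455,-.235,.075]]))
```

```text
10.7 [ 0.47784817 -0.31946044  0.23740568] [2.94377996e-04 7.56957046e-01 6.53464293e-01 6.01359990e-04] [-0.01555348 -0.17299689  0.55618713] 0.08820538332895982 [ 0.7366775   0.42739681 -0.29517376  1.73159547  0.14249253  1.00265417
  0.24331504]
[[326.26688825 179.93937024]
 [286.9711479  103.07751028]]
```

View pics/w6.png

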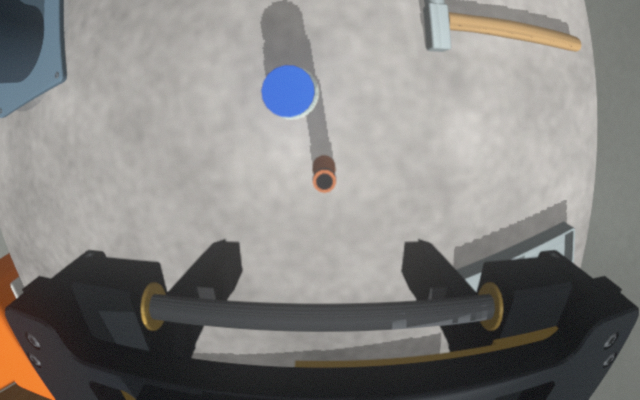

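View pics/t6.png

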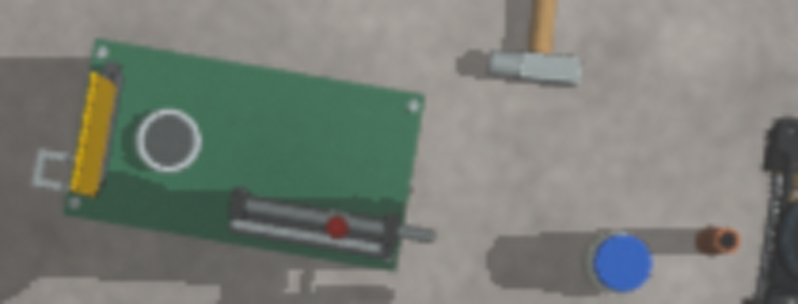

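Run:
```python
from rig import *
from h import *
s=state(); p=watz(s,(324,181),.08);print(p); print(mv(s,[p[0],p[1],.049],81.5))
```

```text
[ 0.47980465 -0.31802569  0.08      ]
([0.04, 0.03, 4.72], [0.02, 0.0, 0.03])
```

play_rows:
  steps:
    - {"delta_pos": [0.04, 0.03, 1.2], "rotation": [0, 0, 0], "grip": 1}
    - {"delta_pos": [0.04, 0.03, 2.4], "rotation": [0, 0, 0], "grip": 1}
    - {"delta_pos": [0.04, 0.03, 3.4], "rotation": [0, 0, 0], "grip": 1}
    - {"delta_pos": [0.04, 0.03, 4.3], "rotation": [0, 0, 0], "grip": 1}
    - {"delta_pos": [0.04, 0.03, 4.72], "rotation": [0, 0, 0], "grip": 1}
    - {"delta_pos": [0.04, 0.03, 4.72], "rotation": [0, 0, 0], "grip": 0.3}
    - {"delta_pos": [0.04, 0.03, 4.72], "rotation": [0, 0, 0], "grip": -1}
    - {"delta_pos": [0.04, 0.03, 4.72], "rotation": [0, 0, 0], "grip": -1}
    - {"delta_pos": [0.04, 0.03, 4.72], "rotation": [0, 0, 0], "grip": -1}
    - {"delta_pos": [0.04, 0.03, 4.72], "rotation": [0, 0, 0], "grip": -1}
    - {"delta_pos": [0.04, 0.03, 4.72], "rotation": [0, 0, 0], "grip": -1}
    - {"delta_pos": [0.04, 0.03, 4.72], "rotation": [0, 0, 0], "grip": -1}
    - {"delta_pos": [0.04, 0.03, 4.72], "rotation": [0, 0, 0], "grip": -1}
    - {"delta_pos": [0.04, 0.03, 4.72], "rotation": [0, 0, 0], "grip": -1}
    - {"delta_pos": [0.04, 0.03, 4.72], "rotation": [0, 0, 0], "grip": -1}

```text
clock: 12.3
ee_pos: [0.4783, -0.3195, 0.0479]
tool_rot: [0.0, 0.758, 0.653, 0.0]
ft_force: [0.4, -0.6, -0.1]
grip_width: 0.0236
```

play_rows:
  steps:
    - {"delta_pos": [0, 0, -0.8], "rotation": [0, 0, 0], "grip": -1}
    - {"delta_pos": [0, 0, -1.8], "rotation": [0, 0, 0], "grip": -1}
    - {"delta_pos": [0, 0, -2.8], "rotation": [0, 0, 0], "grip": -1}
    - {"delta_pos": [0, 0, -3.8], "rotation": [0, 0, 0], "grip": -1}
    - {"delta_pos": [0, 0, -4.8], "rotation": [0, 0, 0], "grip": -1}
    - {"delta_pos": [0, 0, -5.7], "rotation": [0, 0, 0], "grip": -1}
    - {"delta_pos": [0, 0, -6.2], "rotation": [0, 0, 0], "grip": -1}
    - {"delta_pos": [0, 0, -6.2], "rotation": [0, 0, 0], "grip": -1}

```text
clock: 13.1
ee_pos: [0.4795, -0.3202, 0.2987]
tool_rot: [0.003, 0.758, 0.653, 0.001]
ft_force: [0.7, -0.5, -1.3]
grip_width: 0.0236
```

Run:
```python
from rig import *
from h import *
s=state(); c=camera("wrist"); cv2.imwrite("pics/w7.png",c["image"][200:,200:450])
print(s["clock"],s["ee_pos"],s["grip_width"])
print(mv(s,[.5583,.1965,.296],81.5))
```

```text
13.1 [ 0.47947057 -0.32018761  0.29871936] 0.023583090210458783
([13.07, 0.04, 0.04], [0.05, 0.03, -0.0])
```

View pics/w7.png

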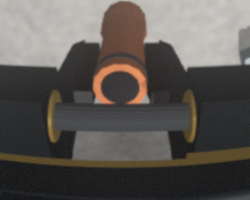

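play_rows:
  steps:
    - {"delta_pos": [13.07, 0.04, 0.04], "rotation": [0, 0, 0], "grip": -1}
    - {"delta_pos": [13.07, 0.04, 0.04], "rotation": [0, 0, 0], "grip": -1}
    - {"delta_pos": [13.07, 0.04, 0.04], "rotation": [0, 0, 0], "grip": -1}
    - {"delta_pos": [13.07, 0.04, 0.04], "rotation": [0, 0, 0], "grip": -1}
    - {"delta_pos": [13.07, 0.04, 0.04], "rotation": [0, 0, 0], "grip": -1}
    - {"delta_pos": [13.07, 0.04, 0.04], "rotation": [0, 0, 0], "grip": -1}
    - {"delta_pos": [13.07, 0.04, 0.04], "rotation": [0, 0, 0], "grip": -1}
    - {"delta_pos": [13.07, 0.04, 0.04], "rotation": [0, 0, 0], "grip": -1}
    - {"delta_pos": [13.07, 0.04, 0.04], "rotation": [0, 0, 0], "grip": -1}
    - {"delta_pos": [13.07, 0.04, 0.04], "rotation": [0, 0, 0], "grip": -1}
    - {"delta_pos": [13.07, 0.04, 0.04], "rotation": [0, 0, 0], "grip": -1}
    - {"delta_pos": [13.07, 0.04, 0.04], "rotation": [0, 0, 0], "grip": -1}
    - {"delta_pos": [13.07, 0.04, 0.04], "rotation": [0, 0, 0], "grip": -1}
    - {"delta_pos": [13.07, 0.04, 0.04], "rotation": [0, 0, 0], "grip": -1}

```text
clock: 14.55
ee_pos: [0.5569, 0.1952, 0.2929]
tool_rot: [0.0, 0.758, 0.652, -0.001]
ft_force: [0.1, -0.4, -1.3]
grip_width: 0.0234
```

Run:
```python
from rig import *
from h import *
s=state(); c=camera("wrist"); cv2.imwrite("pics/w8.png",c["image"])
print(s["clock"],s["ee_pos"],s["grip_width"])
print(mv(s,[.5583,.1965,.192],81.5))
```

```text
14.55 [0.55689207 0.19521391 0.29294183] 0.02338737627005813
([0.04, 0.03, 2.52], [-0.02, 0.02, -0.03])
```

View pics/w8.png

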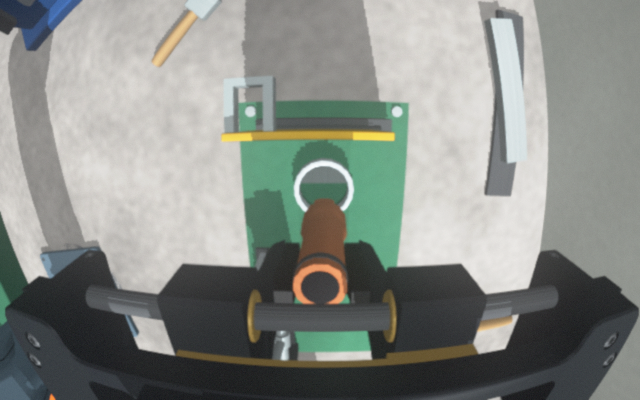

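play_rows:
  steps:
    - {"delta_pos": [0.0, 0.0, 0], "rotation": [0, 0, 0], "grip": -1}
    - {"delta_pos": [0.0, 0.0, 0.8], "rotation": [0, 0, 0], "grip": -1}
    - {"delta_pos": [0.0, 0.0, 1.5], "rotation": [0, 0, 0], "grip": -1}
    - {"delta_pos": [0.0, 0.0, 2.0], "rotation": [0, 0, 0], "grip": -1}
    - {"delta_pos": [0.0, 0.0, 2.3], "rotation": [0, 0, 0], "grip": -1}
    - {"delta_pos": [0.0, 0.0, 2.5], "rotation": [0, 0, 0], "grip": -1}
    - {"delta_pos": [0.0, 0.0, 2.5], "rotation": [0, 0, 0], "grip": -1}

```text
clock: 15.3
ee_pos: [0.557, 0.1969, 0.1939]
tool_rot: [-0.0, 0.758, 0.652, -0.0]
ft_force: [-0.3, 0.6, -1.1]
grip_width: 0.0233
```

Run:
```python
from rig import *
from h import *
s=state(); c=camera("wrist"); cv2.imwrite("pics/w9.png",c["image"][150:350,200:450])
print(s["clock"],s["ee_pos"],s["ft_force"])
```

```text
15.3 [0.55702522 0.19687799 0.19387036] [-0.30594353  0.58553219 -1.06113778]
```

View pics/w9.png

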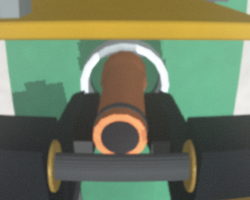

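play_rows:
  steps:
    - {"delta_pos": [0, 0, 0], "rotation": [0, 0, 0], "grip": 1}
    - {"delta_pos": [0, 0, 0], "rotation": [0, 0, 0], "grip": 1}
    - {"delta_pos": [0, 0, 0], "rotation": [0, 0, 0], "grip": 1}
    - {"delta_pos": [0, 0, 0], "rotation": [0, 0, 0], "grip": 1}
    - {"delta_pos": [0, 0, 0], "rotation": [0, 0, 0], "grip": 1}
    - {"delta_pos": [0, 0, -1], "rotation": [0, 0, 0], "grip": 1}
    - {"delta_pos": [0, 0, -2], "rotation": [0, 0, 0], "grip": 1}
    - {"delta_pos": [0, 0, -3], "rotation": [0, 0, 0], "grip": 1}

```text
clock: 16.15
ee_pos: [0.5568, 0.1973, 0.3157]
tool_rot: [-0.0, 0.758, 0.653, -0.0]
ft_force: [1.1, 1.1, -0.8]
grip_width: 0.0847
```

Run:
```python
from rig import *
from h import *
s=state(); c=camera("wrist"); cv2.imwrite("pics/w10.png",c["image"])
t=camera("side"); cv2.imwrite("pics/s10.png",cv2.resize(t["image"][120:290,220:420],None,fx=3,fy=3))
print(s["clock"],s["ee_pos"],s["tool_rot"])
```

```text
16.15 [0.5568139  0.19729154 0.31570219] [-1.70166746e-04  7.57556515e-01  6.52769526e-01 -2.11177503e-04]
```

View pics/w10.png

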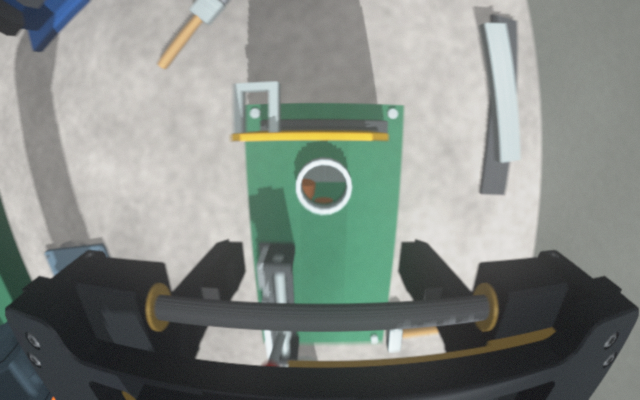

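View pics/s10.png

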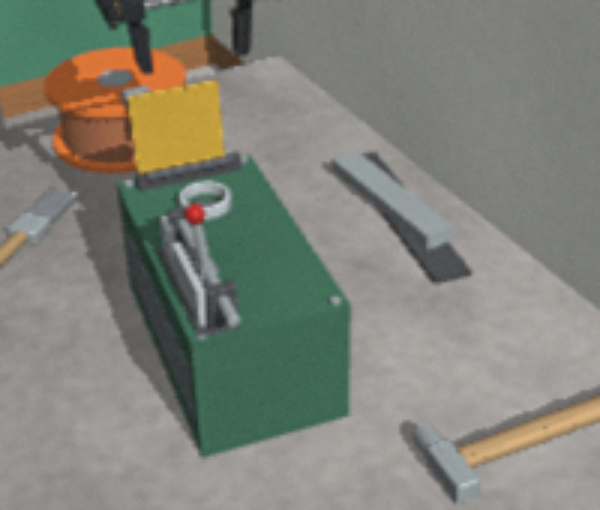

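play_rows:
  steps:
    - {"delta_pos": [1.2, 0.34, 0], "rotation": [0, 0, 0], "grip": -1}
    - {"delta_pos": [2.4, 0.34, 0], "rotation": [0, 0, 0], "grip": -1}
    - {"delta_pos": [2.89, 0.34, 0], "rotation": [0, 0, 0], "grip": -1}
    - {"delta_pos": [2.89, 0.34, 0], "rotation": [0, 0, 0], "grip": -1}
    - {"delta_pos": [2.89, 0.34, 0], "rotation": [0, 0, 0], "grip": -1}
    - {"delta_pos": [2.89, 0.34, 0.4], "rotation": [0, 0, 0], "grip": -1}
    - {"delta_pos": [2.89, 0.34, 1.2], "rotation": [0, 0, 0], "grip": -1}
    - {"delta_pos": [2.89, 0.34, 1.73], "rotation": [0, 0, 0], "grip": -1}
    - {"delta_pos": [2.89, 0.34, 1.73], "rotation": [0, 0, 0], "grip": -1}

```text
clock: 17.15
ee_pos: [0.5867, 0.3059, 0.2418]
tool_rot: [0.0, 0.758, 0.652, -0.003]
ft_force: [-0.2, -0.6, 0.2]
grip_width: 0.0185
```

Run:
```python
from rig import *
from h import *
s=state(); c=camera("wrist"); cv2.imwrite("pics/w11.png",c["image"])
t=camera("side"); cv2.imwrite("pics/s11.png",cv2.resize(t["image"][100:270,200:400],None,fx=3,fy=3))
b=[.550,.128,-.1483]
print(s["clock"],s["ee_pos"],s["tool_rot"],s["grip_width"],s["ft_force"],R.from_euler('z',-b[2]).apply(s["ee_pos"]-[b[0],b[1],0]))
```

```text
17.15 [0.58669801 0.30594022 0.24179384] [ 1.71033709e-04  7.58408757e-01  6.51770918e-01 -3.28602207e-03] 0.018527665040124767 [-0.17651006 -0.5630616   0.24576917] [0.01000329 0.18140948 0.24179384]
```

View pics/w11.png

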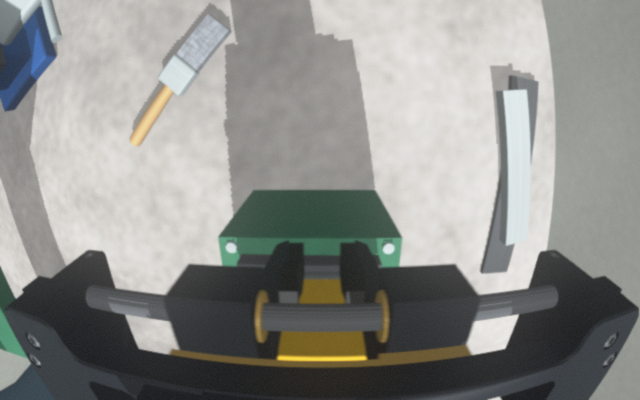

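View pics/s11.png

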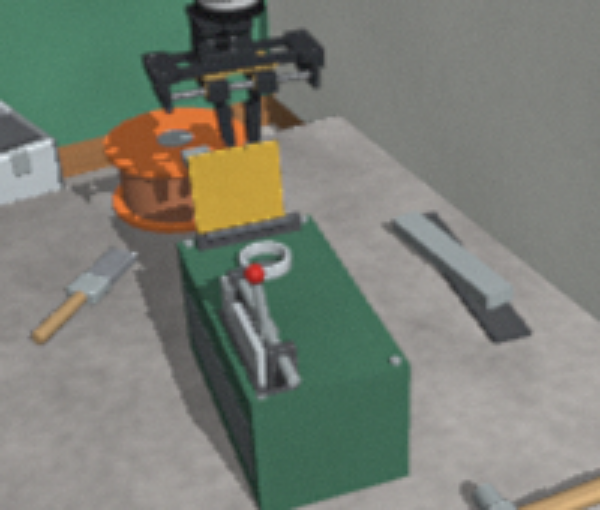

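play_rows:
  steps:
    - {"delta_pos": [-0.5, 0, -0.1], "rotation": [0, 0, 0], "grip": -1}
    - {"delta_pos": [-0.91, 0, -0.12], "rotation": [0, 0, 0], "grip": -1}
    - {"delta_pos": [-1.3, 0, -0.12], "rotation": [0, 0, 0], "grip": -1}
    - {"delta_pos": [-1.7, 0, -0.1], "rotation": [0, 0, 0], "grip": -1}
    - {"delta_pos": [-2.0, 0, 0], "rotation": [0, 0, 0], "grip": -1}
    - {"delta_pos": [-2.25, 0, 0.12], "rotation": [0, 0, 0], "grip": -1}
    - {"delta_pos": [-2.5, 0, 0.3], "rotation": [0, 0, 0], "grip": -1}
    - {"delta_pos": [-2.72, 0, 0.5], "rotation": [0, 0, 0], "grip": -1}
    - {"delta_pos": [-2.87, 0, 0.7], "rotation": [0, 0, 0], "grip": -1}
    - {"delta_pos": [-3.0, 0, 0.91], "rotation": [0, 0, 0], "grip": -1}
    - {"delta_pos": [-3.09, 0, 1.1], "rotation": [0, 0, 0], "grip": -1}
    - {"delta_pos": [-3.16, 0, 1.28], "rotation": [0, 0, 0], "grip": -1}

```text
clock: 18.45
ee_pos: [0.5687, 0.1843, 0.193]
tool_rot: [-0.0, 0.758, 0.653, -0.0]
ft_force: [-0.4, 0.6, 1.0]
grip_width: 0.0007
```

Run:
```python
from rig import *
from h import *
s=state(); c=camera("wrist"); cv2.imwrite("pics/w12.png",c["image"])
t=camera("side"); cv2.imwrite("pics/s12.png",cv2.resize(t["image"][100:270,200:400],None,fx=3,fy=3))
b=[.550,.128,-.1483]
print(s["clock"],s["ee_pos"],s["tool_rot"],s["grip_width"],s["ft_force"],R.from_euler('z',-b[2]).apply(s["ee_pos"]-[b[0],b[1],0]))
```

```text
18.45 [0.56866759 0.18430957 0.19295562] [-1.36125193e-04  7.57570713e-01  6.52752965e-01 -4.04131240e-04] 0.0007420339807192747 [-0.42806232  0.62370631  1.04477946] [0.01014256 0.05844976 0.19295562]
```

View pics/w12.png

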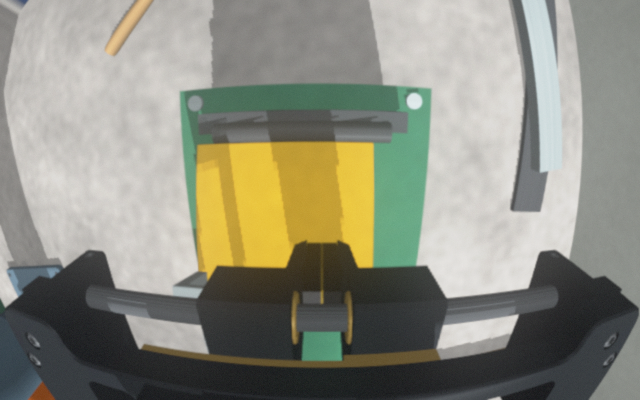

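View pics/s12.png

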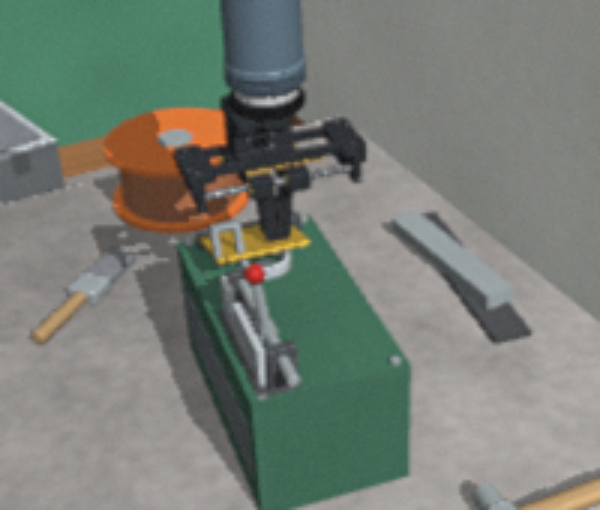

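play_rows:
  steps:
    - {"delta_pos": [-0.08, 0, 0.2], "rotation": [0, 0, 0], "grip": -1}
    - {"delta_pos": [-0.13, 0, 0.4], "rotation": [0, 0, 0], "grip": -1}
    - {"delta_pos": [-0.15, 0, 0.52], "rotation": [0, 0, 0], "grip": -1}
    - {"delta_pos": [-0.15, 0, 0.6], "rotation": [0, 0, 0], "grip": -1}
    - {"delta_pos": [-0.15, 0, 0.63], "rotation": [0, 0, 0], "grip": -1}
    - {"delta_pos": [-0.15, 0, 0.63], "rotation": [0, 0, 0], "grip": -1}

```text
clock: 19.15
ee_pos: [0.5679, 0.1784, 0.1707]
tool_rot: [0.001, 0.758, 0.653, -0.001]
ft_force: [-7.8, -4.1, 20.2]
grip_width: 0.0004
```

Run:
```python
from rig import *
from h import *
s=state(); c=camera("side"); cv2.imwrite("pics/s13.png",cv2.resize(c["image"][130:270,230:350],None,fx=4,fy=4,interpolation=cv2.INTER_CUBIC))
b=[.550,.128,-.1483]
print(s["clock"],s["ee_pos"],s["ft_force"],R.from_euler('z',-b[2]).apply(s["ee_pos"]-[b[0],b[1],0]))
```

```text
19.15 [0.56793098 0.17839101 0.17071413] [-7.78111223 -4.05845266 20.20590063] [0.01028854 0.05248733 0.17071413]
```

View pics/s13.png

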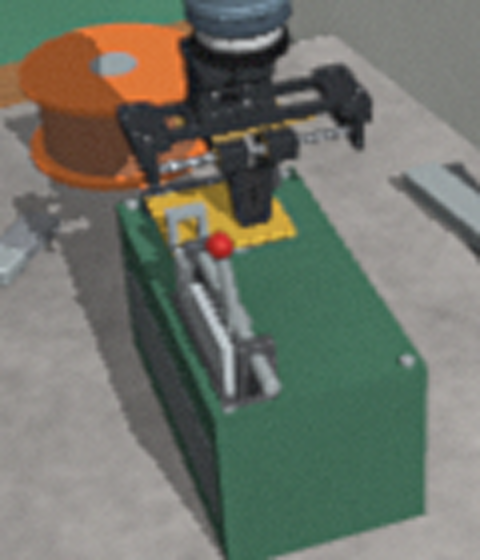

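play_rows:
  steps:
    - {"delta_pos": [0, 0, -0.8], "rotation": [0, 0, 0], "grip": -1}
    - {"delta_pos": [0, 0, -1.8], "rotation": [0, 0, 0], "grip": -1}
    - {"delta_pos": [0, 0, -2.8], "rotation": [0, 0, 0], "grip": -1}
    - {"delta_pos": [0, 0, -3.3], "rotation": [0, 0, 0], "grip": -1}
    - {"delta_pos": [-1.0, -0.5, -3.3], "rotation": [0, 0, 0], "grip": -1}
    - {"delta_pos": [-2.0, -1.0, -3.3], "rotation": [0, 0, 0], "grip": -1}
    - {"delta_pos": [-3.0, -1.57, -3.3], "rotation": [0, 0, 0], "grip": -1}
    - {"delta_pos": [-4.0, -1.57, -3.3], "rotation": [0, 0, 0], "grip": -1}
    - {"delta_pos": [-4.69, -1.57, -3.3], "rotation": [0, 0, 0], "grip": -1}
    - {"delta_pos": [-4.69, -1.57, -3.3], "rotation": [0, 0, 0], "grip": -1}

```text
clock: 20.2
ee_pos: [0.4775, -0.0021, 0.3005]
tool_rot: [0.001, 0.76, 0.65, -0.001]
ft_force: [0.6, -0.9, -0.4]
grip_width: 0.0007
```

```bash
cat >> h.py <<'E'
B=[.550,.128,-.1483]
def w2b(P): return R.from_euler('z',-B[2]).apply(np.atleast_2d(P)-[B[0],B[1],0])
E
python3 - <<'E'
from rig import *
from h import *
s=state(); c=camera("wrist"); cv2.imwrite("pics/w14.png",c["image"])
print(s["clock"],s["ee_pos"],s["tool_rot"],s["ft_force"],w2b(s["ee_pos"]))
print(wproj(s,b2w(B,[[-.0525,-.0925,.253],[-.045,-.132,.2],[-.08,.15,.15],[.08,.15,.15],[-.06,.031,.205]])))
E
```

```text
20.2 [ 0.4775157  -0.00207518  0.30051135] [ 6.89640271e-04  7.59804987e-01  6.50149926e-01 -9.89907402e-04] [ 0.60499085 -0.91019101 -0.3944595 ] [[-0.05246917 -0.1393575   0.30051135]]
[[322.88819307 153.76007966]
 [332.00735394 190.83636793]
 [293.45527781 -86.63181855]
 [445.29732163 -75.0677282 ]
 [311.69889001  -8.73173474]]
```

View pics/w14.png

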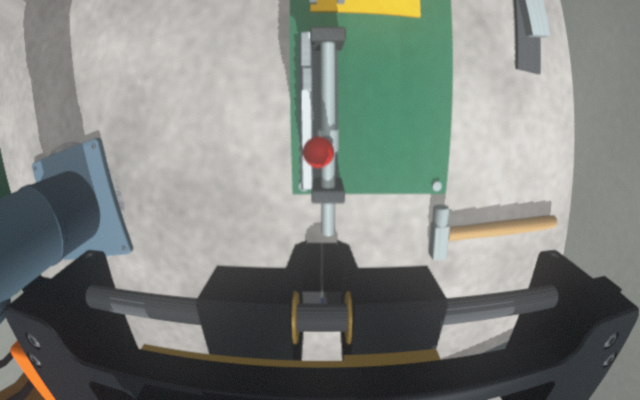

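play_rows:
  steps:
    - {"delta_pos": [0, -0.1, 0.8], "rotation": [0, 0, 0], "grip": -1}
    - {"delta_pos": [0, -0.1, 1.5], "rotation": [0, 0, 0], "grip": -1}
    - {"delta_pos": [0, -0.1, 1.8], "rotation": [0, 0, 0], "grip": -1}
    - {"delta_pos": [0.3, -0.1, 1.8], "rotation": [0, 0, 0], "grip": -1}
    - {"delta_pos": [0.5, -0.1, 1.8], "rotation": [0, 0, 0], "grip": -1}
    - {"delta_pos": [0.65, -0.1, 1.8], "rotation": [0, 0, 0], "grip": -1}
    - {"delta_pos": [0.8, -0.1, 1.8], "rotation": [0, 0, 0], "grip": -1}
    - {"delta_pos": [0.95, -0.1, 1.8], "rotation": [0, 0, 0], "grip": -1}
    - {"delta_pos": [1.1, -0.1, 1.8], "rotation": [0, 0, 0], "grip": -1}
    - {"delta_pos": [1.1, -0.1, 1.8], "rotation": [0, 0, 0], "grip": -1}

```text
clock: 21.25
ee_pos: [0.4812, 0.0476, 0.229]
tool_rot: [0.0, 0.757, 0.653, 0.001]
ft_force: [1.1, -0.1, 0.3]
grip_width: 0.0004
```

```bash
sed -i 's/^B=.*/B=[.5472,.1284,-.1483]/' h.py
python3 - <<'E'
from rig import *
from h import *
s=state(); c=camera("wrist"); cv2.imwrite("pics/w15.png",c["image"])
t=camera("side"); cv2.imwrite("pics/s15.png",cv2.resize(t["image"][130:270,230:350],None,fx=4,fy=4,interpolation=cv2.INTER_CUBIC))
print(s["clock"],s["ee_pos"],s["ft_force"],w2b(s["ee_pos"]))
E
```

```text
21.25 [0.48118009 0.04758095 0.22904139] [ 1.05930759 -0.10374825  0.26839208] [[-0.05335367 -0.08968686  0.22904139]]
```

View pics/w15.png

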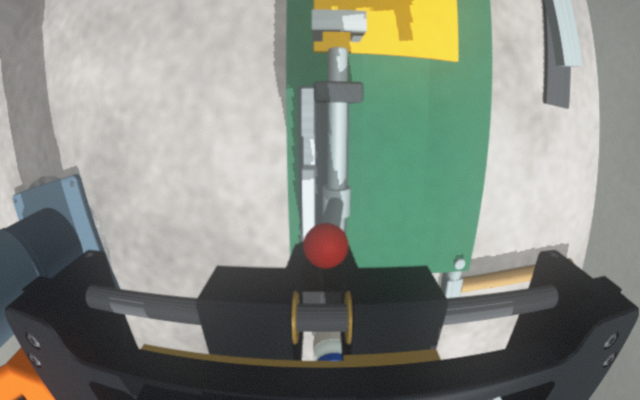

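View pics/s15.png

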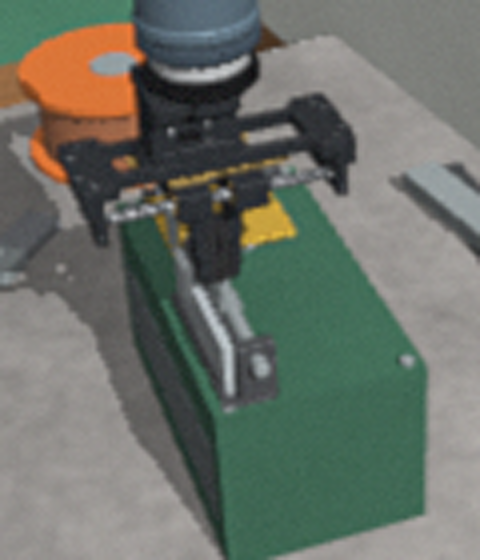

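play_rows:
  steps:
    - {"delta_pos": [0.15, 0, 0], "rotation": [0, 0, 0], "grip": -1}
    - {"delta_pos": [0.3, 0, 0], "rotation": [0, 0, 0], "grip": -1}
    - {"delta_pos": [0.45, 0, 0], "rotation": [0, 0, 0], "grip": -1}
    - {"delta_pos": [0.55, 0, 0], "rotation": [0, 0, 0], "grip": -1}
    - {"delta_pos": [0.65, 0, 0], "rotation": [0, 0, 0], "grip": -1}
    - {"delta_pos": [0.7, 0, 0], "rotation": [0, 0, 0], "grip": -1}
    - {"delta_pos": [0.75, 0, 0], "rotation": [0, 0, 0], "grip": -1}
    - {"delta_pos": [0.75, 0, 0], "rotation": [0, 0, 0], "grip": -1}

```text
clock: 22.15
ee_pos: [0.4852, 0.0765, 0.2286]
tool_rot: [-0.0, 0.758, 0.653, 0.0]
ft_force: [-0.4, -1.8, -0.0]
grip_width: 0.0006
```

Run:
```python
from rig import *
from h import *
s=state(); c=camera("wrist"); cv2.imwrite("pics/w16.png",c["image"])
print(s["clock"],s["ee_pos"],s["ft_force"],w2b(s["ee_pos"]))
```

```text
22.15 [0.48515413 0.07651771 0.2286279 ] [-0.38431303 -1.84963333 -0.02034933] [[-0.05369887 -0.06048052  0.2286279 ]]
```

View pics/w16.png

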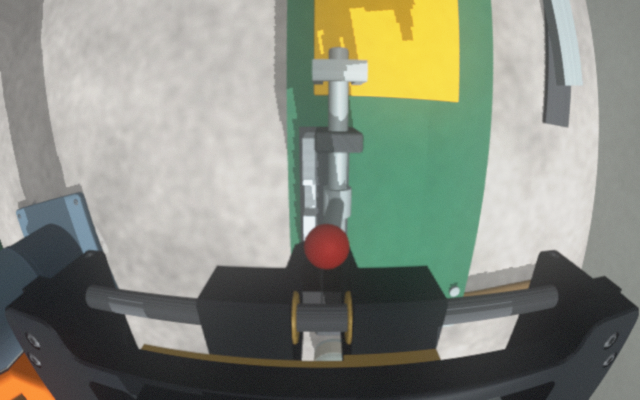

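play_rows:
  steps:
    - {"delta_pos": [0.05, 0, 0], "rotation": [0, 0, 0], "grip": -1}
    - {"delta_pos": [0.1, 0, 0], "rotation": [0, 0, 0], "grip": -1}
    - {"delta_pos": [0.13, 0, 0], "rotation": [0, 0, 0], "grip": -1}
    - {"delta_pos": [0.13, 0, 0], "rotation": [0, 0, 0], "grip": -1}

```text
clock: 22.6
ee_pos: [0.4856, 0.0796, 0.2285]
tool_rot: [0.001, 0.758, 0.652, -0.001]
ft_force: [-2.5, -6.3, 0.8]
grip_width: 0.0006
```

play_rows:
  steps:
    - {"delta_pos": [0.04, 0, 0], "rotation": [0, 0, 0], "grip": -1}
    - {"delta_pos": [0.08, 0, 0], "rotation": [0, 0, 0], "grip": -1}
    - {"delta_pos": [0.08, 0, 0], "rotation": [0, 0, 0], "grip": -1}

```text
clock: 22.9
ee_pos: [0.4858, 0.08, 0.2284]
tool_rot: [0.001, 0.759, 0.651, -0.003]
ft_force: [-2.7, -13.8, 4.9]
grip_width: 0.0001
```

Run:
```python
from rig import *
from h import *
s=state(); c=camera("wrist"); cv2.imwrite("pics/w17.png",c["image"])
print(s["clock"],s["ee_pos"],s["ft_force"],w2b(s["ee_pos"]))
```

```text
22.9 [0.48576711 0.08000449 0.22843361] [ -2.66042335 -13.84516347   4.85074567] [[-0.05360781 -0.05694145  0.22843361]]
```

View pics/w17.png

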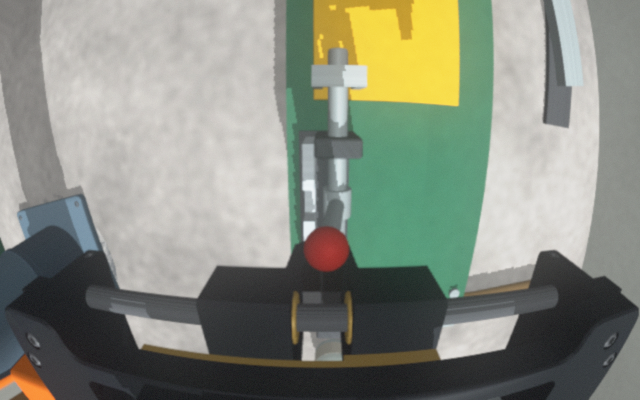

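play_rows:
  steps:
    - {"delta_pos": [-0.3, 0, 0], "rotation": [0, 0, 0], "grip": -1}
    - {"delta_pos": [-0.4, 0, -0.3], "rotation": [0, 0, 0], "grip": -1}
    - {"delta_pos": [-0.4, 0, -1.2], "rotation": [0, 0, 0], "grip": -1}
    - {"delta_pos": [-0.2, 0.3, -1.7], "rotation": [0, 0, 0], "grip": -1}
    - {"delta_pos": [0.3, 0.95, -1.7], "rotation": [0, 0, 0], "grip": -1}
    - {"delta_pos": [0.35, 0.95, -1.7], "rotation": [0, 0, 0], "grip": -1}
    - {"delta_pos": [0.35, 0.95, -1.7], "rotation": [0, 0, 0], "grip": -1}

```text
clock: 23.65
ee_pos: [0.5261, 0.0941, 0.2971]
tool_rot: [-0.001, 0.757, 0.653, 0.001]
ft_force: [0.2, 0.3, -0.2]
grip_width: 0.0002
```

Run:
```python
from rig import *
from h import *
s=state(); c=camera("wrist"); cv2.imwrite("pics/w18.png",c["image"])
print(s["clock"],s["ee_pos"],s["ft_force"],w2b(s["ee_pos"]))
print(wproj(s,b2w(B,[[-.053,-.04,.252],[-.045,.0,.187],[-.066,-.04,.195]])))
```

```text
23.65 [0.52606454 0.09406619 0.29712545] [ 0.20621664  0.28533865 -0.21581583] [[-0.01583041 -0.03707986  0.29712545]]
[[268.28549949 228.43989335]
 [288.20129132 154.10234808]
 [264.07411552 202.48807399]]
```

View pics/w18.png

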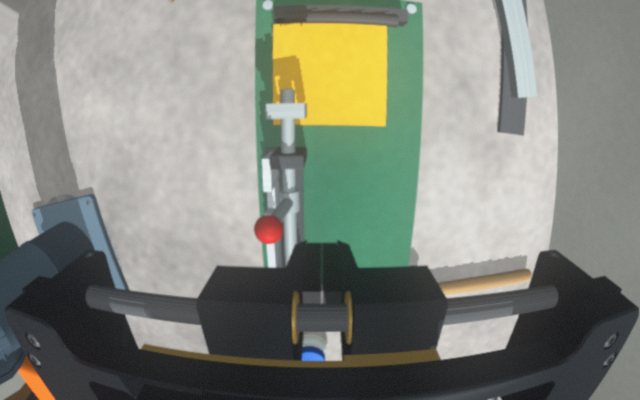

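play_rows:
  steps:
    - {"delta_pos": [-0.07, 0, 0.7], "rotation": [0, 0, 0], "grip": -1}
    - {"delta_pos": [-0.07, 0, 1.43], "rotation": [0, 0, 0], "grip": -1}
    - {"delta_pos": [-0.07, 0, 1.43], "rotation": [0, 0, 0], "grip": -1}
    - {"delta_pos": [-0.07, -0.3, 1.43], "rotation": [0, 0, 0], "grip": -1}
    - {"delta_pos": [-0.07, -0.53, 1.43], "rotation": [0, 0, 0], "grip": -1}
    - {"delta_pos": [-0.07, -0.7, 1.43], "rotation": [0, 0, 0], "grip": -1}
    - {"delta_pos": [-0.07, -0.84, 1.43], "rotation": [0, 0, 0], "grip": -1}
    - {"delta_pos": [-0.07, -0.98, 1.43], "rotation": [0, 0, 0], "grip": -1}
    - {"delta_pos": [-0.07, -1.11, 1.43], "rotation": [0, 0, 0], "grip": -1}
    - {"delta_pos": [-0.07, -1.11, 1.43], "rotation": [0, 0, 0], "grip": -1}

```text
clock: 24.7
ee_pos: [0.4811, 0.0967, 0.2396]
tool_rot: [-0.0, 0.757, 0.653, -0.0]
ft_force: [0.7, -0.3, -0.2]
grip_width: 0.0003
```

Run:
```python
from rig import *
from h import *
s=state(); c=camera("wrist"); cv2.imwrite("pics/w19.png",c["image"])
print(s["clock"],s["ee_pos"],s["ft_force"],w2b(s["ee_pos"]))
```

```text
24.7 [0.48111045 0.09669254 0.23963369] [ 0.74089151 -0.27748808 -0.23564225] [[-0.06067914 -0.04112463  0.23963369]]
```

View pics/w19.png

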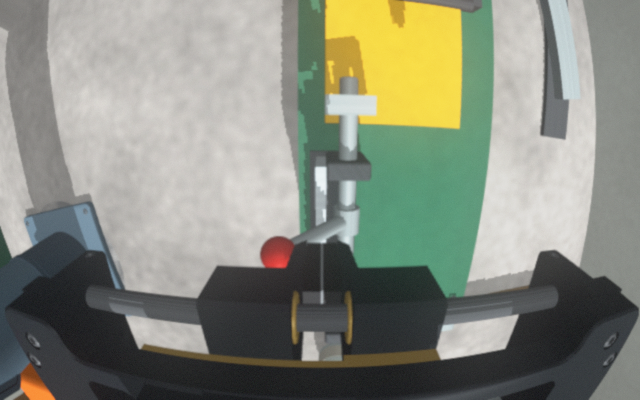

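play_rows:
  steps:
    - {"delta_pos": [0, -0.16, 0.04], "rotation": [0, 0, 0], "grip": -1}
    - {"delta_pos": [0, -0.32, 0.1], "rotation": [0, 0, 0], "grip": -1}
    - {"delta_pos": [0, -0.43, 0.22], "rotation": [0, 0, 0], "grip": -1}
    - {"delta_pos": [0, -0.54, 0.35], "rotation": [0, 0, 0], "grip": -1}
    - {"delta_pos": [0, -0.54, 0.35], "rotation": [0, 0, 0], "grip": -1}

```text
clock: 25.25
ee_pos: [0.4592, 0.0997, 0.2246]
tool_rot: [-0.0, 0.757, 0.653, -0.001]
ft_force: [0.1, -0.0, -0.0]
grip_width: 0.0002
```

Run:
```python
from rig import *
from h import *
s=state(); c=camera("side"); cv2.imwrite("pics/s20.png",cv2.resize(c["image"][130:270,230:350],None,fx=4,fy=4,interpolation=cv2.INTER_CUBIC))
c=camera("wrist"); cv2.imwrite("pics/w20.png",c["image"])
print(s["clock"],s["ee_pos"],s["ft_force"],w2b(s["ee_pos"]))
```

```text
25.25 [0.4591939  0.09970269 0.22458436] [ 0.13336557 -0.04660354 -0.02499845] [[-0.08279989 -0.04138584  0.22458436]]
```

View pics/w20.png

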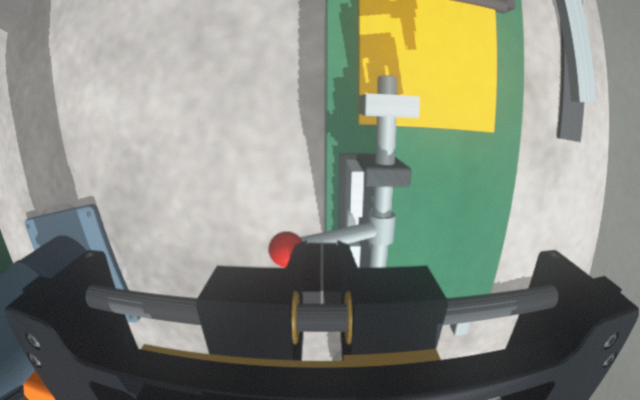

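play_rows:
  steps:
    - {"delta_pos": [0, -0.16, 0.1], "rotation": [0, 0, 0], "grip": -1}
    - {"delta_pos": [0, -0.26, 0.25], "rotation": [0, 0, 0], "grip": -1}
    - {"delta_pos": [0, -0.35, 0.42], "rotation": [0, 0, 0], "grip": -1}
    - {"delta_pos": [0, -0.38, 0.55], "rotation": [0, 0, 0], "grip": -1}
    - {"delta_pos": [0, -0.38, 0.66], "rotation": [0, 0, 0], "grip": -1}
    - {"delta_pos": [0, -0.38, 0.72], "rotation": [0, 0, 0], "grip": -1}
    - {"delta_pos": [0, -0.38, 0.72], "rotation": [0, 0, 0], "grip": -1}

```text
clock: 26.05
ee_pos: [0.4453, 0.102, 0.1964]
tool_rot: [-0.0, 0.758, 0.653, -0.0]
ft_force: [0.0, -0.1, 0.3]
grip_width: 0.0007
```

Run:
```python
from rig import *
from h import *
s=state(); c=camera("side"); cv2.imwrite("pics/s21.png",cv2.resize(c["image"][130:270,230:350],None,fx=4,fy=4,interpolation=cv2.INTER_CUBIC))
c=camera("wrist"); cv2.imwrite("pics/w21.png",c["image"])
print(s["clock"],s["ee_pos"],s["ft_force"],w2b(s["ee_pos"]))
```

```text
26.05 [0.44526525 0.10197903 0.19638148] [ 0.0231507  -0.06360526  0.27910727] [[-0.096912   -0.04119254  0.19638148]]
```

View pics/w21.png

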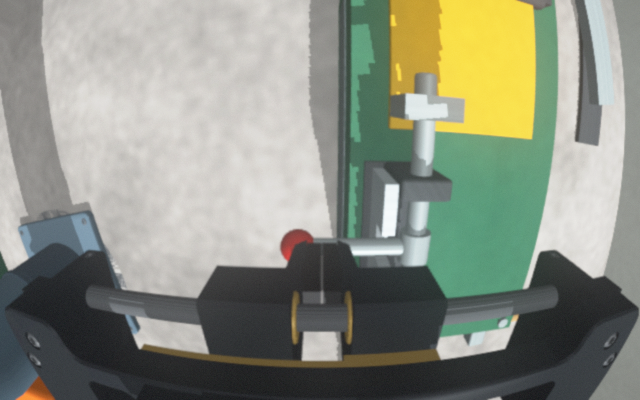

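View pics/s21.png

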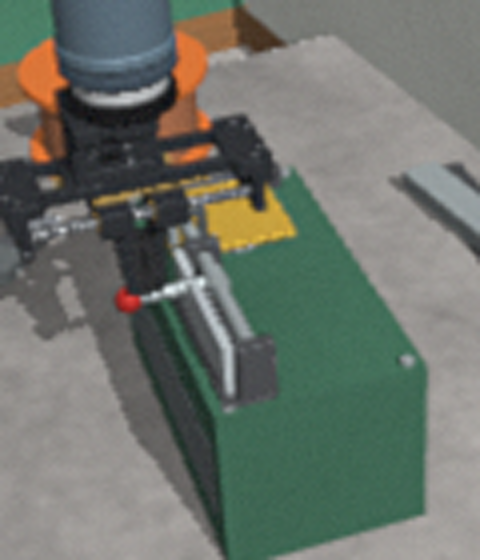

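play_rows:
  steps:
    - {"delta_pos": [0, -0.05, 0.06], "rotation": [0, 0, 0], "grip": -1}
    - {"delta_pos": [0, -0.1, 0.12], "rotation": [0, 0, 0], "grip": -1}
    - {"delta_pos": [0, -0.1, 0.12], "rotation": [0, 0, 0], "grip": -1}

```text
clock: 26.45
ee_pos: [0.445, 0.1025, 0.1945]
tool_rot: [0.002, 0.758, 0.652, 0.003]
ft_force: [0.8, -4.6, 20.4]
grip_width: 0.0001
```

play_rows:
  steps:
    - {"delta_pos": [0, 0, -0.5], "rotation": [0, 0, 0], "grip": -1}
    - {"delta_pos": [0, 0, -1.4], "rotation": [0, 0, 0], "grip": -1}
    - {"delta_pos": [0, 0, -2.4], "rotation": [0, 0, 0], "grip": -1}
    - {"delta_pos": [-1.0, 0, -3.0], "rotation": [0, 0, 0], "grip": -1}
    - {"delta_pos": [-2.0, 0, -3.0], "rotation": [0, 0, 0], "grip": -1}
    - {"delta_pos": [-2.5, 0, -3.0], "rotation": [0, 0, 0], "grip": -1}
    - {"delta_pos": [-2.5, 0, -3.0], "rotation": [0, 0, 0], "grip": -1}

```text
clock: 27.15
ee_pos: [0.4261, 0.0007, 0.3119]
tool_rot: [0.001, 0.759, 0.651, -0.0]
ft_force: [-0.5, 0.1, 1.0]
grip_width: 0.0003
```

Run:
```python
from rig import *
from h import *
s=state(); c=camera("side"); cv2.imwrite("pics/s22.png",cv2.resize(c["image"][130:270,230:350],None,fx=4,fy=4,interpolation=cv2.INTER_CUBIC)); cv2.imwrite("pics/s22f.png",c["image"])
c=camera("wrist"); cv2.imwrite("pics/w22.png",c["image"])
print(s["clock"],s["ee_pos"],s["ft_force"],w2b(s["ee_pos"]))
for a in (1.57,1.4):
  k=b2w(B,[-.045-.066*np.sin(a),-.04,.187+.066*np.cos(a)])
  print(a,wproj(s,k),(proj("side",k)-[230,130])*4)
print("rod tip staple, lid corners shut",wproj(s,b2w(B,[[-.06,.03,.17],[.04,.03,.17]])),(proj("side",b2w(B,[[-.06,.024,.17],[.04,.024,.17]]))-[230,130])*4)
```

```text
27.15 [0.42614171 0.00067327 0.31194799] [-0.53254552  0.07618402  1.04633436] [[-0.10085699 -0.14421198  0.31194799]]
1.57 [[310.26812299  74.75873225]] [[125.28152596 297.99091172]]
1.4 [[310.958616   73.4517291]] [[124.94480548 285.29083618]]
rod tip staple, lid corners shut [[365.90126024   5.64870385]
 [464.95964585  16.98728933]] [[171.91570787 255.80220094]
 [293.38918948 228.70526545]]
```

View pics/w22.png

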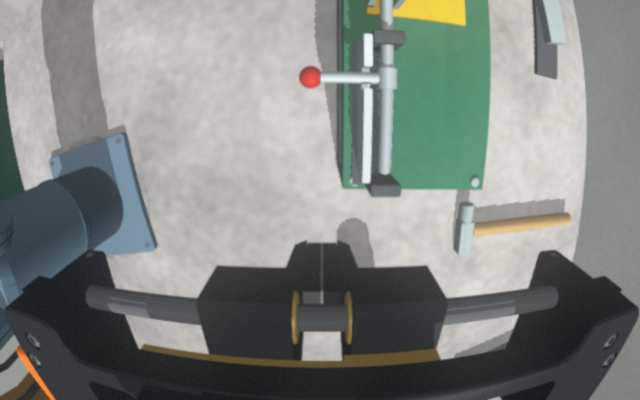

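View pics/s22.png

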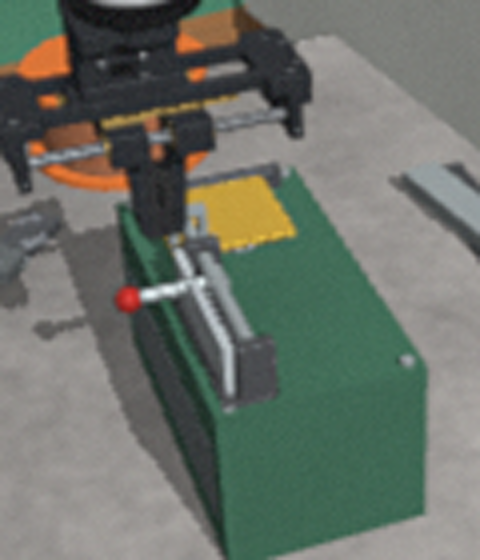

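Run:
```python
from rig import *
print(close_job())
```

```text
the job is handed in; nothing more can be done
None
```

I put both nozzles in the bin, shut the lid, pushed the bolt across and locked its handle. I handed the job in at about 27 s of the 72 s allowed; no verdict is reported.

- **Nozzles:** I lowered each one with its foot in the neck before letting go. The wrist picture after each release showed copper inside, below the neck. With the lid shut I could not see where they came to rest.
- **Lid:** I pushed it shut from behind. The fingertips met a hard stop at z 0.171 m with 20 N, which matches the lid's top face when shut. The side picture agrees to within about 2 mm.
- **Bolt:** I pushed it to its stop, where the force rose to about 14 N without further travel. The pictures showed the rod through the staple and the handle within about 1 mm of the notch.
- **Handle:** I turned it down until it stopped, pressing with 20 N. The last side picture puts the knob where 1.57 rad predicts it (row 298; 1.4 rad would be row 285).
- **Other things:** I never touched the jar, the brush or the hammer, and the last pictures show nothing disturbed. I did not measure their positions again at the end. The arm was clear of everything at hand-in.

Two measurements disagreed along the way. Nozzle B's first position differed by about 12 mm between cameras, so I looked again from above before gripping it. The bin's fitted position was about 3 mm off in x, which I corrected from the wrist views.

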